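# Work the tight vent plug out of the bench kiln's lid

### The arm

A 7-joint arm with a two-finger parallel gripper is mounted at the origin on the work surface. World frame = base frame: x ahead of the robot, y to its left, z up, the work surface at z = 0. Lengths are in m, angles in rad, forces in N, time in s.
With the tool pointing down it reaches from about 0.4 to 0.9 m from the base axis. Payload 5.5 kg.
Tool frame: the origin (TCP) lies at the very end of the fingers, on their centre line; the grasp point (between the pads) lies 19 mm behind it; z points along the fingers, y is the line along which they close (so a half turn about z gives the same grasp; the last joint's range is limited). The gripper opens to 85 mm and grips with 20 to 120 N. Pads are 22 mm wide; open, the fingers measure 114 mm over their backs; the gripper's body (76 mm by 85 mm) begins 54 mm behind the grasp point. The pads swing forward as they close: fully open they stand 13 mm farther back than shut.
Start: joints at [-0.876, 0.501, -0.427, 1.55, 0.221, 1.138, -0.21], TCP at [0.272, 0.59, 0.21] pointing down, gripper open.
Joint ranges: [-2.88, 2.88], [-0.31, 2.03], [-1.54, 1.56], [0.2, 2.42], [-1.41, 4.55], [0.19, 2.02], [-2.57, 2.57]. Speed limits (rad/s): [2.57, 2.57, 3.14, 3.14, 3.14, 3.14, 3.14].

### API

Orientations are given as a rotation vector (axis times angle).
In Python, from workcell import * gives the robot as it stands. The module is installed in compiled form; this text tells all that it offers.
- The arm moves only by the tool play_rows, never from a script. Its argument "commands" is a list of rows, each an object of numbers: "tx", "ty", "tz": the shift along the tool's x, y, z each as a share of 0.4 m, from -1 to 1; "yaw": the turn about the tool's z as a share of 30 degrees, from -1 to 1; "gripper": the opening, from 0 (shut) to 1 (fully open). A call has 1 to 10 rows; each row is the pose to reach, as a shift and turn from the pose commanded when the call began, along the tool's axes at that moment; what a row does not reach only later rows make up. A row lasts 1/10 s, in which the tool goes at most 50 mm and 8.59 degrees, less where a joint would pass 70% of its speed; a pose out of reach is approached as far as the arm can. A call with a number of a shift or a turn outside -1 to 1 is refused whole. A call with a gripper value outside its range is refused whole. The fingers move at their own pace and stop on an object; the grip force is fixed at half the most. Time passes only in rows, so rows that repeat a pose let the fingers close. It gives the time, the measured TCP pose, the force, the opening and the grip force at its end, in the units of the state.
- sense(): the state, without advancing time (a new reading comes with each control period).
- read_camera(name): name is "scene" or "top" or "wrist"; returns (picture, depth): 480x640x3 uint8, blue, green, red; 480x640 float32, m along the optical axis (not along the pixel's ray), 0 where there is no reading.
- camera_params(name): a dict with "fovy" (degrees; the focal length in pixels is half the picture's height over the tangent of half this angle, whatever the lens; pixels are square), "cx", "cy" (the principal point, pixels), "R" (3x3) and "t" (3): a world point X has camera coordinates R X + t. Camera axes: x right, y down, z forward; pixel columns grow to the right and rows downward; lengths in m; the calibration is good to about 2 mm. A picture is of the moment at which its call begins: read the wrist's pose just before it. camera_params takes no time and is no camera call; for the wrist camera it gives the pose at the moment of the call.
- hand_in(): hands the job in; it is judged then, once.
The state is a dict: "time": time; "q": joint angles; "dq": joint speeds; "joint_efforts": joint torques, N m; "eef_pos": TCP position; "tcp_rot": TCP orientation; "ft_force": force on the tool from outside, world axes, zero at the start; "torque": the same for the moment, N m; "opening": opening from 0.0 (shut) to 1.0 (fully open); "grasp_force": force on a finger pad.
Only numpy, scipy, OpenCV 4.12 (cv2) and the standard library are available. Lean on these libraries where they do the work, as an engineer would, in place of code of your own. Each camera call takes 0.05 s, during which the arm holds its last target. There are 200 camera calls.

### The job

Stop the little bench kiln from its control box: press the blue unlock key, then the red stop key, then the green confirm key, one at a time and each let up again before the next, without pressing the yellow key. Then take the vent plug in the kiln's lid by its grip and, as it sits too tight for a straight pull, which would only lift the lid, rock it clearly over to one side and the other, towards its two leaf springs, until it works free, keeping the lid shut. Finish still holding the plug in the gripper, upright and just clear of the lid straight above its hole, so that the damp air can leave and the plug can go straight back; leave the bowl, the kiln post and the jar alone.

Things in the scene. Friction and masses are not known exactly. Their poses are not given: they have to be found in the camera images.
- kiln: square benchtop test kiln, sheet-metal jacket, 280 x 280 mm, 240 mm high with its lid shut, fixed to the bench; origin at the centre of its underside; x towards the back, where the lid is hinged, y to the left of someone facing the kiln, z up
- kiln_lid (a joint): opening angle of the cream brick lid (280 x 280 x 50 mm, 2.3 kg, resting by its own weight), hinged along the kiln's back edge; 0 shut, grows as it lifts, in rad. A pull of about 23 N up at the plug lifts it
- vent (a point): centre of the vent hole level with the lid's upper face (240 mm above the bench, mid-lid); axes as the kiln's. Hole 54 (x) x 45 (y) mm, 50 deep. On its left and right (+y, -y) a steel leaf spring, its nose 8 mm below the lid's face and 18 mm from the middle, presses the plug's flank with about 27 N; each nose grips by friction with about 16 N
- plug: brown fireclay vent plug, 0.2 kg, loose, pushed home in the hole; origin at the centre of its foot, 44 mm below the lid's face at the start; z up, x and y as the kiln's. From the foot up: a tapered nose, 25 mm wide (y) at the foot and 18 high; parallel flanks 36 mm apart (y), 50 long (x), up to 44 mm; a collar 68 x 28 mm, 8 thick, lying on the lid; the grip (see plug_handle)
- plug_handle (a point): middle of the plug's grip, an upright blade 50 mm along x, 14 mm thick along y, from 52 to 92 mm above the foot; this point is 75 mm above the foot. The plug has room to lean 0.2 rad to either side (y). As it leans, one flank slides up past its spring while the other stays, so it may rise up to 18 mm per rad of swing; after 18 mm the springs let go
- console: grey sloping control box of the kiln with a black panel and small green display, 130 (x) x 210 (y) mm, 54 mm high in front and 78 mm behind, fixed to the bench; origin at the centre of its underside, x towards its back, y to the left; the panel slopes 0.18 rad down to the front (-x). A row of four round keys along y, 46 mm apart: from the left blue, red, green, yellow
- key_blue (a joint): travel of the blue unlock key (leftmost), m: 0 up, 0.006 fully down; counts as pressed beyond 0.0035; a spring returns it, about 5 N fully down. All keys are alike
- key_red (a joint): travel of the red stop key (second from the left)
- key_green (a joint): travel of the green confirm key (third from the left)
- key_yellow (a joint): travel of the yellow program key (rightmost), not to be pressed
- key_blue_top (a point): centre of the top of the blue key, 24 mm in diameter, standing 6 mm above a grey ring 40 mm in diameter; it moves with the key; z along the key's axis, 0.18 rad off vertical
- key_red_top (a point): centre of the top of the red key
- key_green_top (a point): centre of the top of the green key
- key_yellow_top (a point): centre of the top of the yellow key
- bowl: unfired grey clay bowl, 110 mm across the rim, 72 mm high, loose, by itself to the left of the work; origin under its centre; not to be disturbed
- post: cream kiln post, a cylinder 38 mm across and 100 mm high, standing loose on the right; origin under its centre; not to be disturbed
- jar: blue stoneware jar with a black cap, 68 mm across, 110 mm high, loose, behind the gap between kiln and console; origin under its centre; not to be disturbed
There are look-alikes about, which are no part of the job. What is meant by the plug is not purple, and is the larger of those in its own colour.

How it is judged:
By the outcome, as a careful person would: the job done as asked, in the order asked, and still so for the second after the job is handed in, while the arm keeps its last pose, push and grip.
It also fails if it takes over 67 s, if anything falls off the work surface, if the arm or the gripper's body presses on something with over 40 N, if the wrist force passes 120 N, or if a joint passes its speed limit or range.

## Working session

There is one attempt and no reset: what is moved stays moved. The work goes in short steps, Python scripts to look and compute and a tool call to move; the robot and the scene stay as the last step left them, time stands still between calls to the robot, and variables do not carry over. Pictures are saved under pics/ and viewed, at most 10 in all, crops included, and the job is handed in when it is done.

Besides the shell and the picture viewer there is one more tool, called after "Emit:" by a JSON object that holds its "name" and its "arguments", one argument or row to a line. play_rows: Moves the arm, as the interface text tells. Shift numbers are shares of 0.4 m and turn numbers shares of 30 degrees, none past 1 either way. Its arguments: {"type":"object","properties":{"commands":{"type":"array"}},"required":["commands"]}

```bash
mkdir -p pics
cat > h.py <<'E'
from workcell import *
import numpy as np, cv2
from scipy.spatial.transform import Rotation as Ro
def look(n):
    p=camera_params(n); im,d=read_camera(n); return im,d,p
def px2w(u,v,d,p,z=None):
    f=240/np.tan(np.radians(p["fovy"])/2); R=np.array(p["R"]);t=np.array(p["t"])
    r=np.array([(u-p["cx"])/f,(v-p["cy"])/f,1.])
    o=-R.T@t; dr=R.T@r
    if z is not None: return o+dr*((z-o[2])/dr[2])
    return o+dr*d[int(round(v)),int(round(u))]
def w2px(X,p):
    f=240/np.tan(np.radians(p["fovy"])/2); c=np.array(p["R"])@np.array(X)+np.array(p["t"])
    return p["cx"]+f*c[0]/c[2],p["cy"]+f*c[1]/c[2]
E
python3 - <<'E'
from h import *
import pickle
s=sense(); print(s)
for n in("top","scene"):
    im,d,p=look(n); cv2.imwrite(f"pics/{n}0.png",im); pickle.dump((im,d,p),open(n+".pkl","wb")); print(n,p)
E
```

```text
{'time': 0.0, 'q': array([-0.87579339,  0.50186897, -0.42676466,  1.55144345,  0.22083252,
        1.13830179, -0.21028783]), 'dq': array([ 1.21203021e-03,  6.70826683e-04,  7.19065456e-04,  7.95978103e-05,
       -2.21824113e-04, -1.18216044e-03, -1.04033879e-03]), 'joint_efforts': array([-6.04482216e-05, -5.69517839e+01, -5.81634879e+00, -2.80934018e+01,
        1.06120823e-02,  1.19051899e-02, -2.91899070e-06]), 'eef_pos': array([0.27178763, 0.5896426 , 0.20864654]), 'tcp_rot': array([-6.72834512e-01, -3.06823437e+00,  2.99662804e-03]), 'ft_force': array([ 0.64460127, -0.20631113, -0.12216491]), 'torque': array([-0.03388789,  0.00751824, -0.00499347]), 'grasp_force': 0.0, 'opening': 1.0007005565636777}
top {'fovy': 43.04059070603691, 'cx': 318.1810819497475, 'cy': 241.3776118248029, 'R': array([[ 0.01938646, -0.99978352,  0.00755463],
       [-0.99593108, -0.01997578, -0.0878763 ],
       [ 0.08800819, -0.00582028, -0.99610275]]), 't': array([-0.02568096,  0.55049843,  1.61071843])}
scene {'fovy': 51.2183444101626, 'cx': 313.61176215321836, 'cy': 239.28173076835094, 'R': array([[-0.15086411,  0.98854933,  0.00320165],
       [ 0.93942971,  0.14437465, -0.31085008],
       [-0.30775288, -0.04388839, -0.95045356]]), 't': array([ 0.08230833, -0.46284758,  1.47726498])}
```

View pics/top0.png

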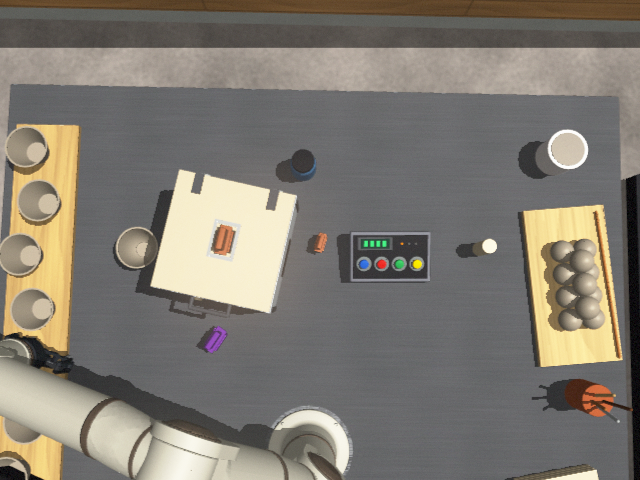

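View pics/scene0.png

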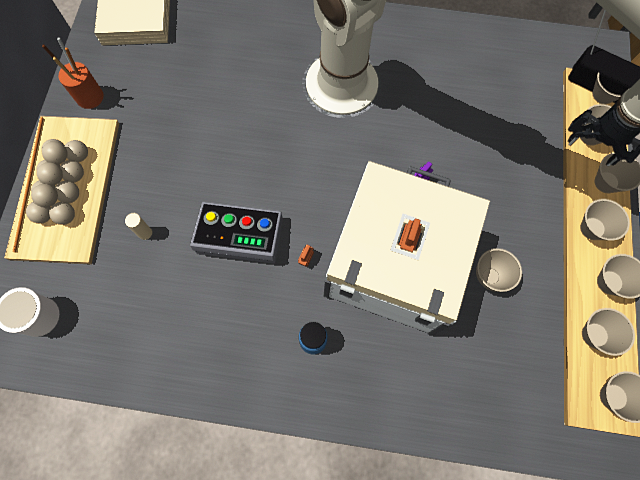

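Top view: the candidates for the plug are the brown one in the lid (223,240), the small brown one on the bench (320,243) and the purple one (215,340). I choose the one in the lid. Keys run blue (364,264), red (382,264), green (400,264), yellow (417,264). In the scene view the plug is at (411,236) and the keys are at (265,224), (247,222), (229,220), (211,217).

Run:
```python
from h import *
import pickle
im,d,p=pickle.load(open("top.pkl","rb")); im2,d2,p2=pickle.load(open("scene.pkl","rb"))
for n,a,b in [("blue",(364,264),(265,224)),("red",(382,264),(247,222)),("green",(400,264),(229,220)),("yel",(417,264),(211,217)),("plug",(225,240),(411,232)),("small",(321,240),(306,254))]:
    print(n,px2w(*a,d,p).round(3),px2w(*b,d2,p2).round(3))
for n,a in dict(lidBL=(180,171),lidBR=(297,194),lidFR=(270,311),lidFL=(152,288)).items(): print(n,px2w(*a,d,p,z=.24).round(3))
for n,a in dict(cBL=(351,233),cBR=(430,233),cFR=(430,281),cFL=(351,281)).items(): print(n,px2w(*a,d,p,z=.078 if a[1]<250 else .054).round(3))
c1=cv2.resize(im[200:290,170:290],None,fx=6,fy=6,interpolation=cv2.INTER_CUBIC)[:, :]
cv2.imwrite("pics/plug.png",c1)
s=sense();print(Ro.from_rotvec(s["tcp_rot"]).as_matrix().round(3)); print(camera_params("wrist"))
```

```text
blue [ 0.49  -0.135  0.072] [ 0.497 -0.131  0.074]
red [ 0.491 -0.182  0.073] [ 0.5   -0.176  0.078]
green [ 0.492 -0.228  0.072] [ 0.5   -0.223  0.074]
yel [ 0.493 -0.272  0.074] [ 0.5   -0.269  0.077]
plug [0.529 0.2   0.263] [0.542 0.2   0.29 ]
small [ 0.551 -0.022  0.071] [ 0.557 -0.018  0.068]
lidBL [0.691 0.314 0.24 ]
lidBR [0.642 0.038 0.24 ]
lidFR [0.368 0.094 0.24 ]
lidFL [0.416 0.368 0.24 ]
cBL [ 0.57  -0.099  0.078]
cBR [ 0.574 -0.305  0.078]
cFR [ 0.45  -0.31   0.054]
cFL [ 0.446 -0.103  0.054]
[[-0.908  0.418 -0.001]
 [ 0.418  0.908 -0.002]
 [ 0.    -0.002 -1.   ]]
{'fovy': 67.60958130518797, 'cx': 320.7235695721886, 'cy': 238.00484473471124, 'R': array([[ 0.41939072,  0.90779976, -0.00331908],
       [ 0.86807281, -0.39996223,  0.29407449],
       [ 0.26563324, -0.12621332, -0.95577674]]), 't': array([-0.64828762, -0.03725251,  0.37982803])}
```

View pics/plug.png

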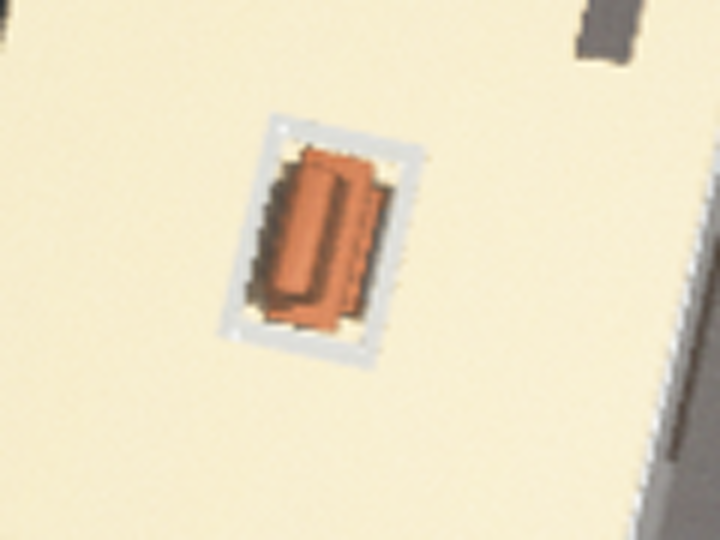

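Close crop: the plug in the lid is confirmed, a brown blade at (221,238) full-frame inside a grey hole frame centred on (224,240). Its long axis runs along the kiln's x, with the kiln turned about -0.197 rad. I'll raise the arm and go over the kiln first, turning so the fingers close along the kiln's x. That lets the plug pivot between the pads.

Emit:
{"name": "play_rows", "arguments": {
  "commands": [
    {"tz": -0.5,"yaw": 1,"gripper": 0},
    {"tz": -0.5,"yaw": 1,"gripper": 0},
    {"tz": -0.5,"yaw": 1,"gripper": 0},
    {"tz": -0.5,"yaw": 1,"gripper": 0},
    {"tx": -0.9,"ty": -0.6,"tz": -0.55,"yaw": 1,"gripper": 0},
    {"tx": -0.9,"ty": -0.6,"tz": -0.55,"yaw": 1,"gripper": 0},
    {"tx": -0.9,"ty": -0.6,"tz": -0.55,"yaw": 1,"gripper": 0},
    {"tx": -0.9,"ty": -0.6,"tz": -0.55,"yaw": 1,"gripper": 0},
    {"tx": -0.9,"ty": -0.6,"tz": -0.55,"yaw": 1,"gripper": 0},
    {"tx": -0.9,"ty": -0.6,"tz": -0.55,"yaw": 1,"gripper": 0}
  ]
}}

```text
$.commands[0]: bad value
```

```bash
cat >> h.py <<'E'
def go(x,y,z,h):
    "shares needed to bring the TCP to x,y,z with tool y at heading h degrees"
    s=sense(); R=Ro.from_rotvec(s["tcp_rot"]).as_matrix(); q=R.T@(np.array([x,y,z])-s["eef_pos"])/0.4
    hd=np.degrees(np.arctan2(R[1,1],R[0,1])); print("t",round(s["time"],2),"pos",s["eef_pos"].round(4),"hd",hd.round(2),"F",s["ft_force"].round(2),"op",round(s["opening"],3),"gf",round(s["grasp_force"],1))
    print("shares",q.round(4),"yaw",round(-(h-hd)/30,3)); return q
E
python3 -c "
from h import *
go(.47,.2,.42,-11.3);print(sense()['q'].round(2))"
```

```text
t 0.1 pos [0.2718 0.5898 0.2087] hd 65.26 F [-0.36  1.15  0.54] op 0.998 gf 0.0
shares [-0.8578 -0.6785 -0.527 ] yaw 2.552
[-0.88  0.5  -0.43  1.55  0.22  1.14 -0.21]
```

Emit:
{"name": "play_rows", "arguments": {
  "commands": [
    {"tx": 0,"ty": 0,"tz": -0.5,"yaw": 1,"gripper": 0},
    {"tx": 0,"ty": 0,"tz": -0.5,"yaw": 1,"gripper": 0},
    {"tx": 0,"ty": 0,"tz": -0.5,"yaw": 1,"gripper": 0},
    {"tx": 0,"ty": 0,"tz": -0.5,"yaw": 1,"gripper": 0},
    {"tx": -0.86,"ty": -0.68,"tz": -0.53,"yaw": 1,"gripper": 0},
    {"tx": -0.86,"ty": -0.68,"tz": -0.53,"yaw": 1,"gripper": 0},
    {"tx": -0.86,"ty": -0.68,"tz": -0.53,"yaw": 1,"gripper": 0},
    {"tx": -0.86,"ty": -0.68,"tz": -0.53,"yaw": 1,"gripper": 0},
    {"tx": -0.86,"ty": -0.68,"tz": -0.53,"yaw": 1,"gripper": 0},
    {"tx": -0.86,"ty": -0.68,"tz": -0.53,"yaw": 1,"gripper": 0}
  ]
}}

```text
time: 1.1
eef_pos: [0.4082, 0.3208, 0.4177]
tcp_rot: [-1.444, -2.79, 0.001]
ft_force: [1.8, 0.6, 0.5]
opening: -0.005
grasp_force: 0.0
```

```bash
python3 -c "
from h import *
go(.47,.1,.42,1.3);print(sense()['q'].round(2))"
```

```text
t 1.1 pos [0.4082 0.3208 0.4177] hd 35.26 F [1.82 0.59 0.48] op -0.005 gf 0.0
shares [-0.54   -0.1926 -0.0057] yaw 1.132
[-0.54  0.11 -0.2   1.57  0.02  1.46 -0.12]
```

Emit:
{"name": "play_rows", "arguments": {
  "commands": [
    {"tx": -0.95,"ty": -0.39,"tz": 0,"yaw": 1,"gripper": 0},
    {"tx": -0.95,"ty": -0.39,"tz": 0,"yaw": 1,"gripper": 0},
    {"tx": -0.95,"ty": -0.39,"tz": 0,"yaw": 1,"gripper": 0},
    {"tx": -0.95,"ty": -0.39,"tz": 0,"yaw": 1,"gripper": 0},
    {"tx": -0.95,"ty": -0.39,"tz": 0,"yaw": 1,"gripper": 0},
    {"tx": -0.95,"ty": -0.39,"tz": 0,"yaw": 1,"gripper": 0},
    {"tx": -0.95,"ty": -0.39,"tz": 0,"yaw": 1,"gripper": 0},
    {"tx": -0.95,"ty": -0.39,"tz": 0,"yaw": 1,"gripper": 0},
    {"tx": -0.95,"ty": -0.39,"tz": 0,"yaw": 1,"gripper": 0}
  ]
}}

```text
time: 2.0
eef_pos: [0.4994, -0.0845, 0.4175]
tcp_rot: [2.127, 2.31, -0.004]
ft_force: [-0.2, 0.0, 0.2]
opening: -0.001
grasp_force: 0.0
```

```bash
python3 -c "
from h import *
go(.493,-.135,.20,1.3);print(sense()['q'].round(2))"
```

```text
t 2.0 pos [ 0.4994 -0.0845  0.4175] hd 4.71 F [-0.23  0.02  0.22] op -0.001 gf 0.0
shares [-0.1229 -0.0258  0.5441] yaw 0.114
[-0.1   0.07  0.23  1.61 -0.01  1.46  0.21]
```

Emit:
{"name": "play_rows", "arguments": {
  "commands": [
    {"tx": -0.12,"ty": -0.03,"tz": 0.45,"yaw": 0.11,"gripper": 0},
    {"tx": -0.12,"ty": -0.03,"tz": 0.45,"yaw": 0.11,"gripper": 0},
    {"tx": -0.12,"ty": -0.03,"tz": 0.45,"yaw": 0.11,"gripper": 0},
    {"tx": -0.12,"ty": -0.03,"tz": 0.45,"yaw": 0.11,"gripper": 0},
    {"tx": -0.12,"ty": -0.03,"tz": 0.45,"yaw": 0.11,"gripper": 0},
    {"tx": -0.12,"ty": -0.03,"tz": 0.45,"yaw": 0.11,"gripper": 0}
  ]
}}

```text
time: 2.6
eef_pos: [0.4923, -0.1256, 0.2383]
tcp_rot: [-2.182, -2.259, 0.001]
ft_force: [1.1, 0.2, 0.7]
opening: -0.001
grasp_force: 0.0
```

```bash
python3 -c "
from h import *
import pickle
go(.493,-.135,.10,1.3)
L=look('wrist');cv2.imwrite('pics/w1.png',L[0]);pickle.dump(L,open('w1.pkl','wb'))"
```

```text
t 2.6 pos [ 0.4923 -0.1256  0.2383] hd 1.97 F [1.09 0.21 0.72] op -0.001 gf 0.0
shares [-0.0236  0.0011  0.3456] yaw 0.022
```

View pics/w1.png

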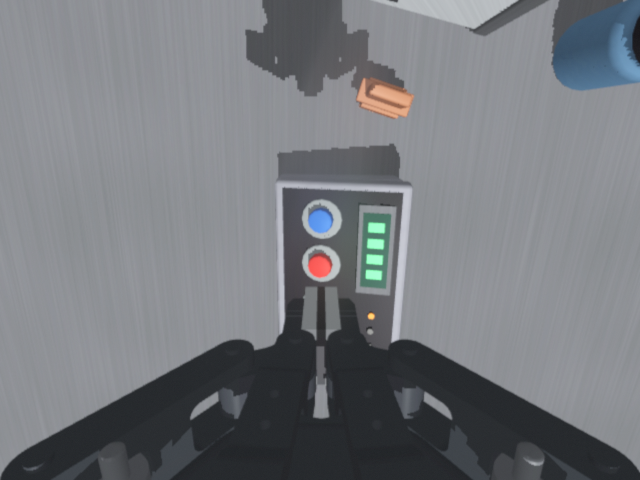

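Wrist view: blue key top at (320,221), red at (320,266). The shut fingertips at about (321,290) hide green.

```bash
python3 -c "
from h import *
import pickle
im,d,p=pickle.load(open('w1.pkl','rb'))
for a in [(320,221),(320,266)]: print(px2w(*a,d,p).round(4),px2w(*a,d,p,z=.074).round(4))
for a in [(280,186),(411,188)]: print(px2w(*a,d,p,z=.06).round(4))
for a in [(385,91)]: print(px2w(*a,d,p).round(4))
"
```

```text
[ 0.4911 -0.1348  0.0738] [ 0.4911 -0.1348  0.074 ]
[ 0.4926 -0.1805  0.0734] [ 0.4926 -0.1802  0.074 ]
[ 0.4519 -0.1053  0.06  ]
[ 0.577 -0.103  0.06 ]
[ 0.5432 -0.0188  0.0697]
```

Emit:
{"name": "play_rows", "arguments": {
  "commands": [
    {"tx": -0.024,"ty": -0.008,"tz": 0.3,"yaw": 0.02,"gripper": 0},
    {"tx": -0.024,"ty": -0.008,"tz": 0.3,"yaw": 0.02,"gripper": 0},
    {"tx": -0.024,"ty": -0.008,"tz": 0.3,"yaw": 0.02,"gripper": 0},
    {"tx": -0.024,"ty": -0.008,"tz": 0.38,"yaw": 0.02,"gripper": 0},
    {"tx": -0.024,"ty": -0.008,"tz": 0.38,"yaw": 0.02,"gripper": 0},
    {"tx": -0.024,"ty": -0.008,"tz": 0.38,"yaw": 0.02,"gripper": 0}
  ]
}}

```text
time: 3.25
eef_pos: [0.4912, -0.1355, 0.0877]
tcp_rot: [2.193, 2.248, 0.002]
ft_force: [-0.1, 0.2, 0.5]
opening: 0.001
grasp_force: 0.0
```

Emit:
{"name": "play_rows", "arguments": {
  "commands": [
    {"tx": 0,"ty": 0,"tz": 0.018,"yaw": 0,"gripper": 0},
    {"tx": 0,"ty": 0,"tz": 0.018,"yaw": 0,"gripper": 0},
    {"tx": 0,"ty": 0,"tz": 0.018,"yaw": 0,"gripper": 0}
  ]
}}

```text
time: 3.55
eef_pos: [0.4902, -0.136, 0.0797]
tcp_rot: [2.194, 2.247, 0.002]
ft_force: [0.3, -0.7, 0.5]
opening: -0.001
grasp_force: 0.0
```

Emit:
{"name": "play_rows", "arguments": {
  "commands": [
    {"tx": 0,"ty": 0,"tz": 0.008,"yaw": 0,"gripper": 0},
    {"tx": 0,"ty": 0,"tz": 0.008,"yaw": 0,"gripper": 0}
  ]
}}

```text
time: 3.75
eef_pos: [0.4893, -0.1359, 0.0755]
tcp_rot: [-2.195, -2.248, -0.0]
ft_force: [-0.1, 0.0, -0.1]
opening: -0.003
grasp_force: 0.0
```

Emit:
{"name": "play_rows", "arguments": {
  "commands": [
    {"tx": 0,"ty": 0,"tz": 0.008,"yaw": 0,"gripper": 0},
    {"tx": 0,"ty": 0,"tz": 0.008,"yaw": 0,"gripper": 0},
    {"tx": 0,"ty": 0,"tz": 0.008,"yaw": 0,"gripper": 0}
  ]
}}

```text
time: 4.05
eef_pos: [0.4892, -0.136, 0.0721]
tcp_rot: [-2.195, -2.247, 0.0]
ft_force: [-0.3, 1.0, 0.7]
opening: -0.003
grasp_force: 0.0
```

Emit:
{"name": "play_rows", "arguments": {
  "commands": [
    {"tx": 0,"ty": 0,"tz": 0.006,"yaw": 0,"gripper": 0},
    {"tx": 0,"ty": 0,"tz": 0.006,"yaw": 0,"gripper": 0},
    {"tx": 0,"ty": 0,"tz": 0.006,"yaw": 0,"gripper": 0}
  ]
}}

```text
time: 4.35
eef_pos: [0.4893, -0.1359, 0.0698]
tcp_rot: [-2.195, -2.247, 0.0]
ft_force: [0.9, -0.2, 0.1]
opening: -0.003
grasp_force: 0.0
```

Emit:
{"name": "play_rows", "arguments": {
  "commands": [
    {"tx": 0,"ty": 0,"tz": 0.005,"yaw": 0,"gripper": 0},
    {"tx": 0,"ty": 0,"tz": 0.005,"yaw": 0,"gripper": 0},
    {"tx": 0,"ty": 0,"tz": 0.005,"yaw": 0,"gripper": 0}
  ]
}}

```text
time: 4.65
eef_pos: [0.4893, -0.136, 0.0678]
tcp_rot: [-2.195, -2.247, 0.0]
ft_force: [-0.4, 0.4, 0.3]
opening: -0.0
grasp_force: 0.0
```

```bash
python3 -c "
from h import *
go(.489,-.135,.0698,1.3)
L=look('wrist');cv2.imwrite('pics/w2.png',cv2.resize(L[0][180:330,240:420],None,fx=4,fy=4))
print(sense()['ft_force'],sense()['torque'])"
```

```text
t 4.65 pos [ 0.4893 -0.136   0.0678] hd 1.36 F [-0.37  0.44  0.27] op -0.0 gf 0.0
shares [ 0.0025 -0.0008 -0.0049] yaw 0.002
[-0.08221694  0.08817073 -0.60278428] [ 0.01323207 -0.00616983 -0.03554206]
```

View pics/w2.png

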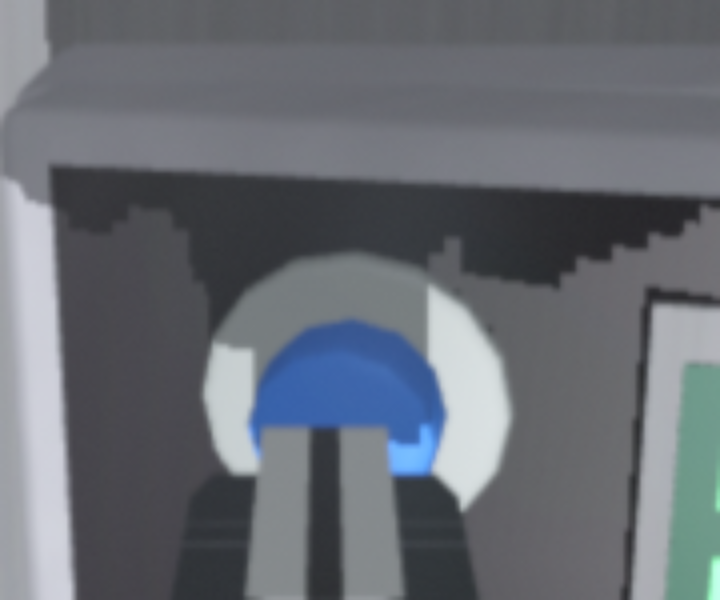

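Close view: the fingertips end at (325,430 in the crop) over the blue key, which still seems to stand up with its side showing. There has been no contact yet, so I'll keep going down in small steps.

Emit:
{"name": "play_rows", "arguments": {
  "commands": [
    {"tx": 0,"ty": 0,"tz": 0.005,"yaw": 0,"gripper": 0},
    {"tx": 0,"ty": 0,"tz": 0.005,"yaw": 0,"gripper": 0}
  ]
}}

```text
time: 4.9
eef_pos: [0.4892, -0.1359, 0.0657]
tcp_rot: [-2.195, -2.247, 0.0]
ft_force: [1.5, -0.3, -0.4]
opening: 0.002
grasp_force: 0.0
```

Emit:
{"name": "play_rows", "arguments": {
  "commands": [
    {"tx": 0,"ty": 0,"tz": 0.005,"yaw": 0,"gripper": 0},
    {"tx": 0,"ty": 0,"tz": 0.005,"yaw": 0,"gripper": 0}
  ]
}}

```text
time: 5.1
eef_pos: [0.4892, -0.1359, 0.0636]
tcp_rot: [-2.195, -2.247, 0.0]
ft_force: [0.2, -0.5, 0.2]
opening: 0.002
grasp_force: 0.0
```

```bash
python3 -c "
from h import *
L=look('wrist');im,d,p=L;c=cv2.resize(im[180:330,240:420],None,fx=4,fy=4);cv2.imwrite('pics/w3.png',c)
b=im.astype(int);m=(b[...,0]>100)&(b[...,0]-b[...,2]>60);vs,us=np.where(m[200:330,280:380]);
P=np.array([px2w(u+280,v+200,d,p) for u,v in zip(us,vs)]);print(len(P),us.min()+280,us.max()+280,vs.min()+200,vs.max()+200)
for r in P[::25]:print(r.round(4))
for u,v in [(311,292),(334,292),(311,300),(311,288),(296,282),(360,282)]: print(u,v,px2w(u,v,d,p).round(4))
go(.489,-.135,.0698,1.3)
"
```

```text
1061 302 351 263 298
[ 0.4918 -0.1237  0.0639]
[ 0.4932 -0.1235  0.0668]
[ 0.4962 -0.1243  0.066 ]
[ 0.4966 -0.1245  0.0667]
[ 0.4956 -0.1242  0.0688]
[ 0.4932 -0.1241  0.0704]
[ 0.4898 -0.1234  0.0737]
[ 0.4857 -0.1249  0.0713]
[ 0.4974 -0.1252  0.07  ]
[ 0.4921 -0.124   0.0744]
[ 0.4862 -0.1254  0.0725]
[ 0.4978 -0.1255  0.0717]
[ 0.4908 -0.1254  0.0734]
[ 0.4834 -0.127   0.0714]
[ 0.4949 -0.1255  0.0741]
[ 0.4871 -0.126   0.0746]
[ 0.4989 -0.1272  0.0713]
[ 0.4904 -0.1266  0.0743]
[ 0.481  -0.1286  0.0713]
[ 0.4927 -0.127   0.0744]
[ 0.4834 -0.1283  0.0729]
[ 0.4949 -0.1268  0.0758]
[ 0.4858 -0.1285  0.0736]
[ 0.4973 -0.1275  0.0753]
[ 0.4872 -0.1291  0.0733]
[ 0.4987 -0.1282  0.0747]
[ 0.4886 -0.1294  0.0737]
[ 0.5001 -0.1287  0.0746]
[ 0.49   -0.1296  0.0743]
[ 0.5018 -0.1306  0.0715]
[ 0.4914 -0.1299  0.0747]
[ 0.4801 -0.1321  0.0715]
[ 0.4918 -0.1303  0.0748]
[ 0.4807 -0.1322  0.0724]
[ 0.4923 -0.1301  0.0763]
[ 0.4818 -0.1251  0.0886]
[ 0.4993 -0.1317  0.0747]
[ 0.503  -0.134   0.0708]
[ 0.4974 -0.1325  0.0763]
[ 0.5007 -0.1333  0.0755]
[ 0.497  -0.134   0.0764]
[ 0.5024 -0.1358  0.0734]
[ 0.4971 -0.1366  0.0753]
311 292 [ 0.4844 -0.1253  0.0929]
334 292 [ 0.4939 -0.1255  0.092 ]
311 300 [ 0.4846 -0.125   0.1006]
311 288 [ 0.4843 -0.1254  0.089 ]
296 282 [ 0.4763 -0.1345  0.063 ]
360 282 [ 0.5075 -0.1316  0.0677]
t 5.15 pos [ 0.4892 -0.1359  0.0637] hd 1.36 F [-0.29 -0.57 -0.09] op 0.001 gf 0.0
shares [ 0.0024 -0.0005 -0.0152] yaw 0.002
```

View pics/w3.png

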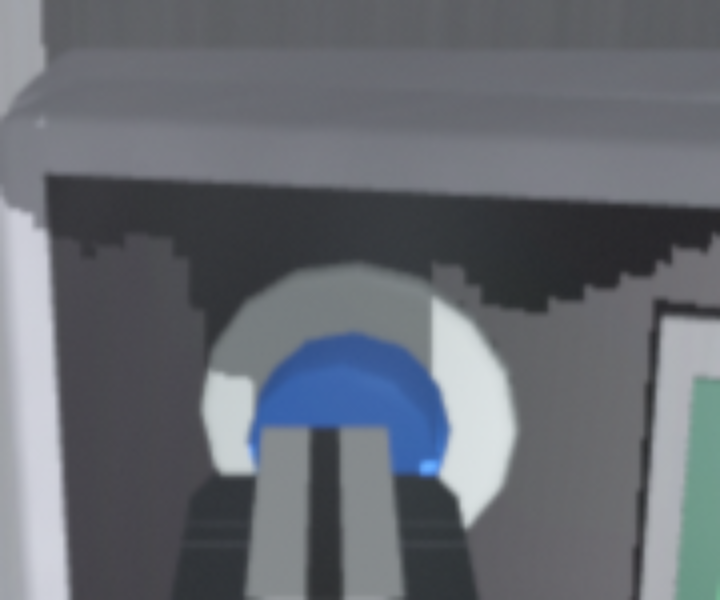

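Here the fingertips' lower edge (v≈287) works out to z≈0.088 in depth, while the key top is at 0.075. The real tips are therefore well above the nominal TCP, so I'll carry on down with force as the judge.

Emit:
{"name": "play_rows", "arguments": {
  "commands": [
    {"tx": 0,"ty": 0,"tz": 0.01,"yaw": 0,"gripper": 0},
    {"tx": 0,"ty": 0,"tz": 0.01,"yaw": 0,"gripper": 0}
  ]
}}

```text
time: 5.35
eef_pos: [0.489, -0.1358, 0.0594]
tcp_rot: [-2.194, -2.247, 0.001]
ft_force: [0.4, 0.6, 0.4]
opening: -0.0
grasp_force: 0.0
```

Emit:
{"name": "play_rows", "arguments": {
  "commands": [
    {"tx": 0,"ty": 0,"tz": 0.007,"yaw": 0,"gripper": 0},
    {"tx": 0,"ty": 0,"tz": 0.007,"yaw": 0,"gripper": 0}
  ]
}}

```text
time: 5.55
eef_pos: [0.4891, -0.1359, 0.0567]
tcp_rot: [-2.194, -2.247, 0.001]
ft_force: [-0.4, -0.0, 0.1]
opening: 0.003
grasp_force: 0.0
```

```bash
python3 -c "
from h import *
im,d,p=look('wrist')
for v in range(278,296,2): print(v,im[v,311],px2w(311,v,d,p).round(4),px2w(334,v,d,p).round(4))
go(.489,-.135,.0698,1.3)
"
```

```text
278 [146  84  52] [ 0.4839 -0.126   0.07  ] [ 0.4942 -0.1246  0.0727]
280 [154  89  54] [ 0.4839 -0.1262  0.0719] [ 0.4942 -0.1254  0.0732]
282 [169  98  56] [ 0.484  -0.1272  0.0719] [ 0.4942 -0.1258  0.0744]
284 [173 100  58] [ 0.484  -0.1278  0.0728] [ 0.4941 -0.1263  0.0754]
286 [160 113  91] [ 0.484  -0.1283  0.0737] [ 0.4942 -0.1274  0.0751]
288 [143 139 135] [ 0.4842 -0.1253  0.0821] [ 0.4939 -0.125   0.0824]
290 [142 140 135] [ 0.4843 -0.1251  0.0844] [ 0.4938 -0.1253  0.0837]
292 [142 140 135] [ 0.4843 -0.1248  0.087 ] [ 0.4937 -0.1247  0.0868]
294 [143 141 136] [ 0.4843 -0.1258  0.0867] [ 0.4937 -0.1249  0.0882]
t 5.6 pos [ 0.4892 -0.1359  0.0569] hd 1.36 F [-0.38 -0.07 -0.11] op -0.002 gf 0.0
shares [ 0.0023 -0.0004 -0.0323] yaw 0.002
```

Emit:
{"name": "play_rows", "arguments": {
  "commands": [
    {"tx": 0,"ty": 0,"tz": 0.01,"yaw": 0,"gripper": 0},
    {"tx": 0,"ty": 0,"tz": 0.01,"yaw": 0,"gripper": 0}
  ]
}}

```text
time: 5.8
eef_pos: [0.49, -0.1361, 0.0531]
tcp_rot: [2.194, 2.247, 0.001]
ft_force: [0.2, -0.5, 2.6]
opening: 0.001
grasp_force: 1.2
```

Emit:
{"name": "play_rows", "arguments": {
  "commands": [
    {"tx": 0,"ty": 0,"tz": 0.006,"yaw": 0,"gripper": 0},
    {"tx": 0,"ty": 0,"tz": 0.006,"yaw": 0,"gripper": 0}
  ]
}}

```text
time: 6.0
eef_pos: [0.4903, -0.1361, 0.051]
tcp_rot: [2.194, 2.247, 0.001]
ft_force: [1.7, 0.6, 3.9]
opening: -0.002
grasp_force: 1.8
```

Emit:
{"name": "play_rows", "arguments": {
  "commands": [
    {"tx": 0,"ty": 0,"tz": 0.005,"yaw": 0,"gripper": 0},
    {"tx": 0,"ty": 0,"tz": 0.005,"yaw": 0,"gripper": 0}
  ]
}}

```text
time: 6.2
eef_pos: [0.4906, -0.1361, 0.0491]
tcp_rot: [2.194, 2.247, 0.002]
ft_force: [2.6, 0.7, 4.6]
opening: 0.003
grasp_force: 2.3
```

Emit:
{"name": "play_rows", "arguments": {
  "commands": [
    {"tx": 0,"ty": 0,"tz": 0.003,"yaw": 0,"gripper": 0},
    {"tx": 0,"ty": 0,"tz": 0.003,"yaw": 0,"gripper": 0}
  ]
}}

```text
time: 6.4
eef_pos: [0.4907, -0.1361, 0.0486]
tcp_rot: [2.194, 2.246, 0.002]
ft_force: [0.1, 0.6, 10.8]
opening: 0.0
grasp_force: 5.3
```

```bash
python3 -c "
from h import *
im,d,p=look('wrist')
for u,v in [(323,v) for v in range(262,290,2)]: print(v,im[v,u],px2w(u,v,d,p).round(4))
go(.492,-.181,.053,1.3)
"
```

```text
262 [131 130 123] [ 0.4907 -0.1169  0.0657]
264 [132 130 124] [ 0.4907 -0.1183  0.0646]
266 [131 129 122] [ 0.4908 -0.1192  0.0646]
268 [131 129 123] [ 0.4908 -0.1201  0.0649]
270 [131 129 123] [ 0.4908 -0.121   0.065 ]
272 [132 130 123] [ 0.4908 -0.1218  0.0652]
274 [137 119 107] [ 0.4909 -0.1231  0.0645]
276 [154  92  59] [ 0.4909 -0.1233  0.0661]
278 [165  98  60] [ 0.4908 -0.1234  0.0681]
280 [177 105  63] [ 0.4909 -0.1245  0.0678]
282 [177 105  63] [ 0.4909 -0.1255  0.0676]
284 [177 105  63] [ 0.4909 -0.1261  0.0685]
286 [147  89  60] [ 0.4909 -0.1269  0.0688]
288 [63 59 56] [ 0.4908 -0.1251  0.0747]
t 6.45 pos [ 0.4907 -0.1361  0.0486] hd 1.36 F [ 1.14 -0.08 11.56] op 0.0 gf 5.3
shares [-0.1123  0.0005 -0.011 ] yaw 0.002
```

Blue is pressed fully: it bottomed with an 11 N rise and its top dropped from 0.0745 to 0.068. Next is lift, shift and red.

Emit:
{"name": "play_rows", "arguments": {
  "commands": [
    {"tx": 0,"ty": 0,"tz": -0.075,"yaw": 0,"gripper": 0},
    {"tx": 0,"ty": 0,"tz": -0.075,"yaw": 0,"gripper": 0},
    {"tx": 0,"ty": 0,"tz": -0.075,"yaw": 0,"gripper": 0},
    {"tx": -0.113,"ty": 0.001,"tz": -0.075,"yaw": 0,"gripper": 0},
    {"tx": -0.113,"ty": 0.001,"tz": -0.075,"yaw": 0,"gripper": 0},
    {"tx": -0.113,"ty": 0.001,"tz": -0.075,"yaw": 0,"gripper": 0}
  ]
}}

```text
time: 7.05
eef_pos: [0.4892, -0.1822, 0.0762]
tcp_rot: [-2.197, -2.243, 0.003]
ft_force: [-0.1, 0.4, -0.5]
opening: -0.003
grasp_force: 0.0
```

```bash
python3 -c "
from h import *
im,d,p=look('wrist')
u,v=map(round,w2px((.491,-.135,.074),p));print(u,v,im[v,u],px2w(u,v,d,p).round(4))
go(.491,-.181,.0496,1.3)
"
```

```text
328 191 [169 101  65] [ 0.491  -0.1351  0.0747]
t 7.1 pos [ 0.4894 -0.1809  0.0763] hd 1.3 F [-0.68  0.99  0.58] op 0.001 gf 0.0
shares [-0.0005  0.0041  0.0666] yaw 0.0
```

Emit:
{"name": "play_rows", "arguments": {
  "commands": [
    {"tx": 0,"ty": 0,"tz": 0.05,"yaw": 0,"gripper": 0},
    {"tx": 0,"ty": 0,"tz": 0.06,"yaw": 0,"gripper": 0},
    {"tx": 0,"ty": 0,"tz": 0.066,"yaw": 0,"gripper": 0},
    {"tx": 0,"ty": 0,"tz": 0.066,"yaw": 0,"gripper": 0},
    {"tx": 0,"ty": 0,"tz": 0.066,"yaw": 0,"gripper": 0}
  ]
}}

```text
time: 7.6
eef_pos: [0.4904, -0.1802, 0.0513]
tcp_rot: [-2.193, -2.248, 0.0]
ft_force: [-1.1, 1.3, 2.3]
opening: -0.004
grasp_force: 1.7
```

Emit:
{"name": "play_rows", "arguments": {
  "commands": [
    {"tx": 0,"ty": 0,"tz": 0.003,"yaw": 0,"gripper": 0},
    {"tx": 0,"ty": 0,"tz": 0.003,"yaw": 0,"gripper": 0}
  ]
}}

```text
time: 7.8
eef_pos: [0.4908, -0.1807, 0.0501]
tcp_rot: [-2.194, -2.248, -0.001]
ft_force: [-1.8, 3.9, 4.3]
opening: 0.0
grasp_force: 2.0
```

Emit:
{"name": "play_rows", "arguments": {
  "commands": [
    {"tx": 0,"ty": 0,"tz": 0.005,"yaw": 0,"gripper": 0},
    {"tx": 0,"ty": 0,"tz": 0.005,"yaw": 0,"gripper": 0}
  ]
}}

```text
time: 8.0
eef_pos: [0.4912, -0.1808, 0.0485]
tcp_rot: [-2.195, -2.248, -0.001]
ft_force: [-3.7, 4.7, 9.9]
opening: 0.002
grasp_force: 5.0
```

Emit:
{"name": "play_rows", "arguments": {
  "commands": [
    {"tx": 0,"ty": 0,"tz": 0.002,"yaw": 0,"gripper": 0},
    {"tx": 0,"ty": 0,"tz": 0.002,"yaw": 0,"gripper": 0}
  ]
}}

```text
time: 8.2
eef_pos: [0.4914, -0.1808, 0.0483]
tcp_rot: [2.195, 2.248, 0.002]
ft_force: [-4.4, 4.9, 15.0]
opening: -0.005
grasp_force: 7.9
```

```bash
python3 -c "
from h import *
im,d,p=look('wrist')
for u,v in [(323,v) for v in range(270,290,2)]: print(v,im[v,u],px2w(u,v,d,p).round(4))
go(.492,-.227,.0496,1.3)
"
```

```text
270 [138 136 130] [ 0.4914 -0.1663  0.0632]
272 [138 136 129] [ 0.4914 -0.1671  0.0637]
274 [139 137 130] [ 0.4914 -0.1675  0.0648]
276 [137 134 131] [ 0.4915 -0.1684  0.065 ]
278 [ 88  88 159] [ 0.4915 -0.1698  0.0641]
280 [ 64  65 174] [ 0.4915 -0.1694  0.0672]
282 [ 69  70 190] [ 0.4915 -0.1704  0.067 ]
284 [ 69  71 194] [ 0.4915 -0.1711  0.0677]
286 [ 68  67 163] [ 0.4915 -0.1712  0.0695]
288 [66 64 64] [ 0.4914 -0.1697  0.0746]
t 8.25 pos [ 0.4913 -0.1808  0.0483] hd 1.37 F [-4.8   5.01 14.55] op -0.003 gf 7.9
shares [-0.1155 -0.0011 -0.0032] yaw 0.002
```

Red is pressed fully too. Lift and move to green.

Emit:
{"name": "play_rows", "arguments": {
  "commands": [
    {"tx": 0,"ty": 0,"tz": -0.075,"yaw": 0,"gripper": 0},
    {"tx": 0,"ty": 0,"tz": -0.075,"yaw": 0,"gripper": 0},
    {"tx": 0,"ty": 0,"tz": -0.075,"yaw": 0,"gripper": 0},
    {"tx": -0.115,"ty": -0.001,"tz": -0.075,"yaw": 0,"gripper": 0},
    {"tx": -0.115,"ty": -0.001,"tz": -0.075,"yaw": 0,"gripper": 0},
    {"tx": -0.115,"ty": -0.001,"tz": -0.075,"yaw": 0,"gripper": 0}
  ]
}}

```text
time: 8.85
eef_pos: [0.4905, -0.229, 0.0761]
tcp_rot: [-2.198, -2.244, 0.002]
ft_force: [-1.5, 0.5, -0.6]
opening: 0.002
grasp_force: 0.0
```

```bash
python3 -c "
from h import *
im,d,p=look('wrist')
u,v=map(round,w2px((.492,-.181,.074),p));print(u,v,im[v,u],px2w(u,v,d,p).round(4))
go(.491,-.227,.0485,1.3)
"
```

```text
327 189 [ 66  68 180] [ 0.4919 -0.181   0.0741]
t 8.9 pos [ 0.4907 -0.2275  0.0761] hd 1.27 F [ 0.69 -0.26  0.02] op 0.001 gf 0.0
shares [0.0012 0.0009 0.0689] yaw -0.001
```

Emit:
{"name": "play_rows", "arguments": {
  "commands": [
    {"tx": 0,"ty": 0,"tz": 0.05,"yaw": 0,"gripper": 0},
    {"tx": 0,"ty": 0,"tz": 0.06,"yaw": 0,"gripper": 0},
    {"tx": 0,"ty": 0,"tz": 0.07,"yaw": 0,"gripper": 0},
    {"tx": 0,"ty": 0,"tz": 0.073,"yaw": 0,"gripper": 0},
    {"tx": 0,"ty": 0,"tz": 0.073,"yaw": 0,"gripper": 0}
  ]
}}

```text
time: 9.4
eef_pos: [0.4917, -0.2257, 0.0486]
tcp_rot: [-2.193, -2.248, -0.001]
ft_force: [-2.1, 3.1, 7.8]
opening: 0.003
grasp_force: 3.6
```

Emit:
{"name": "play_rows", "arguments": {
  "commands": [
    {"tx": 0,"ty": 0,"tz": 0.002,"yaw": 0,"gripper": 0},
    {"tx": 0,"ty": 0,"tz": 0.002,"yaw": 0,"gripper": 0}
  ]
}}

```text
time: 9.6
eef_pos: [0.4918, -0.2258, 0.0484]
tcp_rot: [-2.193, -2.248, -0.002]
ft_force: [-4.0, 2.5, 12.2]
opening: 0.002
grasp_force: 6.3
```

```bash
python3 -c "
from h import *
im,d,p=look('wrist')
for u,v in [(323,v) for v in range(270,290,2)]: print(v,im[v,u],px2w(u,v,d,p).round(4))
go(.492,-.227,.0496,1.3)
"
```

```text
270 [139 137 131] [ 0.4918 -0.211   0.064 ]
272 [138 136 131] [ 0.4919 -0.2119  0.0641]
274 [139 137 132] [ 0.4919 -0.213   0.0637]
276 [139 137 131] [ 0.4919 -0.2137  0.0644]
278 [139 137 131] [ 0.4919 -0.2147  0.0643]
280 [114 138 102] [ 0.492  -0.2161  0.0634]
282 [ 94 145  74] [ 0.492  -0.216   0.0656]
284 [103 158  79] [ 0.492  -0.2161  0.0677]
286 [ 95 139  76] [ 0.492  -0.2169  0.068 ]
288 [66 66 63] [ 0.4919 -0.2149  0.0742]
t 9.65 pos [ 0.4918 -0.2258  0.0484] hd 1.43 F [-2.54  3.07 12.  ] op -0.003 gf 6.3
shares [-0.0031  0.0004 -0.003 ] yaw 0.004
```

Green is pressed. Now straight up, open, and over to the kiln.

Emit:
{"name": "play_rows", "arguments": {
  "commands": [
    {"tx": 0,"ty": 0,"tz": -0.1,"yaw": 0,"gripper": 0},
    {"tx": 0,"ty": 0,"tz": -0.9,"yaw": 0,"gripper": 0},
    {"tx": 0,"ty": 0,"tz": -0.9,"yaw": 0,"gripper": 0},
    {"tx": 0,"ty": 0,"tz": -0.9,"yaw": 0,"gripper": 0},
    {"tx": 0,"ty": 0,"tz": -0.9,"yaw": 0,"gripper": 0},
    {"tx": 0,"ty": 0,"tz": -0.9,"yaw": 0,"gripper": 1},
    {"tx": 0,"ty": 0,"tz": -0.9,"yaw": 0,"gripper": 1},
    {"tx": 0,"ty": 0,"tz": -0.9,"yaw": 0,"gripper": 1},
    {"tx": 0,"ty": 0,"tz": -0.9,"yaw": 0,"gripper": 1}
  ]
}}

```text
time: 10.55
eef_pos: [0.4929, -0.2276, 0.4114]
tcp_rot: [2.19, 2.243, 0.005]
ft_force: [0.5, 0.0, 0.7]
opening: 0.678
grasp_force: 0.0
```

Emit:
{"name": "play_rows", "arguments": {
  "commands": [
    {"tx": 0.93,"ty": 0.07,"tz": 0,"yaw": 0.42,"gripper": 1},
    {"tx": 0.93,"ty": 0.07,"tz": 0,"yaw": 0.42,"gripper": 1},
    {"tx": 0.93,"ty": 0.07,"tz": 0,"yaw": 0.42,"gripper": 1},
    {"tx": 0.93,"ty": 0.07,"tz": 0,"yaw": 0.42,"gripper": 1},
    {"tx": 0.93,"ty": 0.07,"tz": 0,"yaw": 0.42,"gripper": 1},
    {"tx": 0.93,"ty": 0.07,"tz": 0,"yaw": 0.42,"gripper": 1},
    {"tx": 0.93,"ty": 0.07,"tz": 0,"yaw": 0.42,"gripper": 1},
    {"tx": 0.93,"ty": 0.07,"tz": 0,"yaw": 0.42,"gripper": 1},
    {"tx": 0.93,"ty": 0.07,"tz": 0,"yaw": 0.42,"gripper": 1}
  ]
}}

```text
time: 11.45
eef_pos: [0.5087, 0.1516, 0.4049]
tcp_rot: [-2.416, -2.003, 0.004]
ft_force: [-0.8, 0.7, -0.1]
opening: 1.003
grasp_force: 0.0
```

```bash
python3 -c "
from h import *
import pickle
L=look('wrist');cv2.imwrite('pics/w4.png',L[0]);pickle.dump(L,open('w4.pkl','wb'))
go(.529,.2035,.30,-11.3);print(sense()['q'].round(2))
im,d,p=look('top')
for c in [(.491,-.135,.074),(.492,-.181,.074),(.493,-.227,.074),(.494,-.273,.074)]:
    u,v=map(round,w2px(c,p)); print(im[v,u],px2w(u,v,d,p).round(4))
"
```

```text
t 11.5 pos [0.5093 0.148  0.4051] hd -10.92 F [ 0.61 -0.02 -0.24] op 0.999 gf 0.0
shares [0.1458 0.0229 0.2626] yaw 0.013
[-0.34  0.13  0.01  1.58 -0.    1.44 -0.52]
[224 113  51] [ 0.4897 -0.1344  0.0775]
[ 35  44 241] [ 0.4908 -0.1813  0.0753]
[ 95 199  57] [ 0.4919 -0.2287  0.0707]
[  0 240 251] [ 0.495  -0.2716  0.0792]
```

View pics/w4.png

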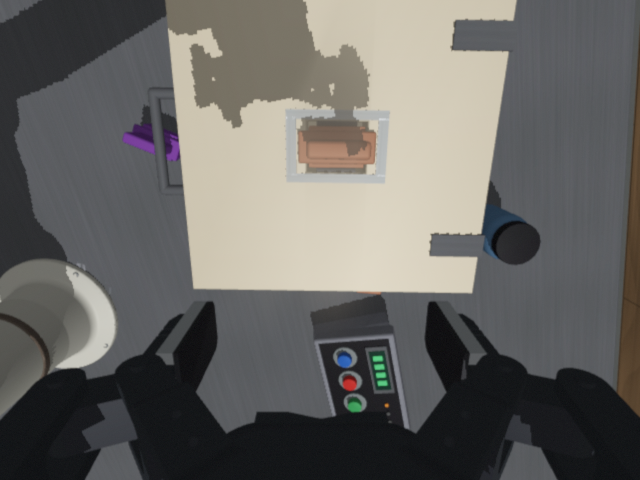

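Wrist view: the plug blade top is centred at (336,148), its long axis nearly along the picture's columns. The hole frame corners are (288,111), (389,111), (286,183) and (386,183).

```bash
python3 -c "
from h import *
import pickle
im,d,p=pickle.load(open('w4.pkl','rb'))
print('blade',px2w(336,148,d,p).round(4),px2w(336,148,d,p,z=.288).round(4))
for a in [(305,147),(371,148)]: print(px2w(*a,d,p,z=.288).round(4))
F=np.array([px2w(*a,d,p,z=.24) for a in [(288,111),(389,111),(286,183),(386,183)]]);print('frame',F.round(4),F.mean(0).round(4))
print('lid',px2w(250,200,d,p).round(4),px2w(450,150,d,p).round(4))
a=px2w(193,290,d,p,z=.24);b=px2w(473,292,d,p,z=.24);print(a,b,np.degrees(np.arctan2((b-a)[1],(b-a)[0])))
for v in range(295,340,5): print(v,px2w(190,v,d,p).round(4),px2w(455,v,d,p).round(4))
"
```

```text
blade [0.5302 0.2086 0.287 ] [0.5302 0.2086 0.288 ]
[0.5072 0.2137 0.288 ]
[0.5563 0.2037 0.288 ]
frame [[0.4961 0.244  0.24  ]
 [0.5818 0.2278 0.24  ]
 [0.4811 0.1837 0.24  ]
 [0.5709 0.1667 0.24  ]] [0.5325 0.2055 0.24  ]
lid [0.4448 0.1744 0.2395] [0.6309 0.1851 0.2393]
[0.36623238 0.09604849 0.24      ] [0.64199273 0.04210549 0.24      ] -11.068179685266795
295 [ 0.2441 -0.0065  0.0009] [ 0.6977 -0.0914  0.001 ]
300 [ 0.2404 -0.0165 -0.001 ] [ 0.6979 -0.1028 -0.0021]
305 [ 0.2375 -0.026  -0.001 ] [ 0.6971 -0.1125 -0.0019]
310 [0.4633 0.1715 0.4505] [ 0.6963 -0.1222 -0.0016]
315 [0.4642 0.1709 0.4534] [0.5574 0.1538 0.454 ]
320 [0.4655 0.1708 0.4571] [0.5566 0.1531 0.4561]
325 [0.4666 0.1705 0.4603] [0.5552 0.1539 0.4603]
330 [0.4675 0.1701 0.463 ] [0.5545 0.1534 0.4623]
335 [0.4683 0.1696 0.4655] [0.5529 0.1549 0.4672]
```

Emit:
{"name": "play_rows", "arguments": {
  "commands": [
    {"tx": 0.156,"ty": 0.025,"tz": 0,"yaw": 0,"gripper": 1},
    {"tx": 0.156,"ty": 0.025,"tz": 0,"yaw": 0,"gripper": 1},
    {"tx": 0.156,"ty": 0.025,"tz": 0.2,"yaw": 0,"gripper": 1},
    {"tx": 0.156,"ty": 0.025,"tz": 0.25,"yaw": 0,"gripper": 1},
    {"tx": 0.156,"ty": 0.025,"tz": 0.25,"yaw": 0,"gripper": 1},
    {"tx": 0.156,"ty": 0.025,"tz": 0.25,"yaw": 0,"gripper": 1},
    {"tx": 0.156,"ty": 0.025,"tz": 0.25,"yaw": 0,"gripper": 1}
  ]
}}

```text
time: 12.25
eef_pos: [0.5346, 0.2046, 0.3103]
tcp_rot: [2.428, 1.991, 0.007]
ft_force: [-0.3, -0.1, 0.2]
opening: 0.998
grasp_force: 0.0
```

```bash
python3 -c "
from h import *
L=look('wrist');cv2.imwrite('pics/w5.png',L[0])
go(.531,.2075,.225,-11.1)
"
```

```text
t 12.3 pos [0.5347 0.2049 0.3106] hd -11.29 F [ 0.1  -0.02  0.79] op 1.0 gf 0.0
shares [ 0.004  -0.0114  0.2139] yaw -0.006
```

View pics/w5.png

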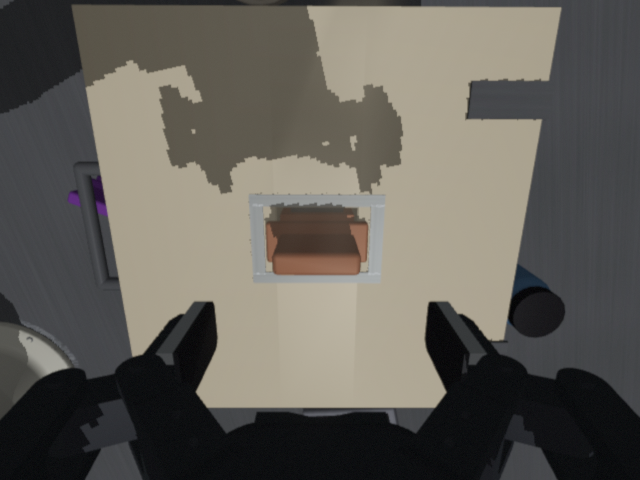

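View: the blade top is centred near (317,262), between the fingers (inner faces at columns 217 and 427). It is well lined up, so I'll descend and close.

Emit:
{"name": "play_rows", "arguments": {
  "commands": [
    {"tx": 0.006,"ty": -0.009,"tz": 0.1,"yaw": 0,"gripper": 1},
    {"tx": 0.006,"ty": -0.009,"tz": 0.17,"yaw": 0,"gripper": 1},
    {"tx": 0.006,"ty": -0.009,"tz": 0.212,"yaw": 0,"gripper": 1},
    {"tx": 0.006,"ty": -0.009,"tz": 0.212,"yaw": 0,"gripper": 1},
    {"tx": 0.006,"ty": -0.009,"tz": 0.212,"yaw": 0,"gripper": 1}
  ]
}}

```text
time: 12.8
eef_pos: [0.5311, 0.2082, 0.2245]
tcp_rot: [2.428, 1.992, 0.005]
ft_force: [-0.2, 0.1, 1.2]
opening: 1.003
grasp_force: 0.0
```

```bash
python3 -c "
from h import *
im,d,p=look('wrist')
go(.531,.2075,.225,-11.1)
m=(im[...,2].astype(int)-im[...,0]>40)&(im[...,2]>70); m[:150]=0; m[:, :240]=0; m[:,400:]=0
P=np.array([px2w(u,v,d,p) for v,u in zip(*np.where(m))]); 
K=np.radians(-11.1); ex=np.array([np.cos(K),np.sin(K)]);ey=np.array([-ex[1],ex[0]])
T=P[P[:,2]>.28]; print(len(P),len(T)); q=T[:,:2]; 
print('top x',(q@ex).min(),(q@ex).max(),'y',(q@ey).min(),(q@ey).max()); s=sense()['eef_pos'][:2]; print('tcp',s@ex,s@ey)
for v in range(295,330,5): print(v,px2w(190,v,d,p).round(4),px2w(455,v,d,p).round(4))
"
```

```text
t 12.85 pos [0.5313 0.2083 0.2249] hd -11.25 F [ 0.09 -0.42 -0.16] op 1.002 gf 0.0
shares [-0.0022 -0.0004 -0.0004] yaw -0.005
9549 4975
top x 0.45757277999860935 0.5068005189590696 y 0.2987195340782035 0.3814123316944143
tcp 0.4812914557179407 0.3067268914145232
295 [0.4725 0.222  0.2392] [0.5909 0.1983 0.2393]
300 [0.4718 0.2196 0.2393] [0.5909 0.1953 0.2386]
305 [0.4709 0.2171 0.239 ] [0.5905 0.1931 0.2391]
310 [0.4857 0.2286 0.27  ] [0.5899 0.1912 0.2403]
315 [0.4869 0.2284 0.2736] [0.5801 0.2086 0.2718]
320 [0.4875 0.2276 0.276 ] [0.5785 0.2096 0.2766]
325 [0.4889 0.2276 0.2797] [0.5771 0.2104 0.2807]
```

Emit:
{"name": "play_rows", "arguments": {
  "commands": [
    {"tx": -0.002,"ty": 0.002,"tz": 0,"yaw": 0,"gripper": 0},
    {"tx": -0.002,"ty": 0.002,"tz": 0,"yaw": 0,"gripper": 0},
    {"tx": -0.002,"ty": 0.002,"tz": 0,"yaw": 0,"gripper": 0},
    {"tx": -0.002,"ty": 0.002,"tz": 0,"yaw": 0,"gripper": 0},
    {"tx": -0.002,"ty": 0.002,"tz": 0,"yaw": 0,"gripper": 0},
    {"tx": -0.002,"ty": 0.002,"tz": 0,"yaw": 0,"gripper": 0},
    {"tx": -0.002,"ty": 0.002,"tz": 0,"yaw": 0,"gripper": 0}
  ]
}}

```text
time: 13.55
eef_pos: [0.5326, 0.2067, 0.2242]
tcp_rot: [2.428, 1.991, 0.007]
ft_force: [2.5, -1.2, 6.6]
opening: 0.576
grasp_force: 62.8
```

```bash
python3 -c "
from h import *
im,d,p=look('wrist');cv2.imwrite('pics/w6.png',im)
go(.531,.2075,.225,-11.1)
for v in range(260,300,4): print(v,im[v,262],px2w(262,v,d,p).round(4),im[v,378],px2w(378,v,d,p).round(4))
"
```

```text
t 13.6 pos [0.5326 0.2067 0.2242] hd -11.29 F [ 4.4 -1.8  6.4] op 0.575 gf 62.8
shares [ 0.0012 -0.0043 -0.002 ] yaw -0.006
260 [71 82 87] [0.5087 0.2284 0.2322] [72 82 87] [0.5614 0.217  0.2303]
264 [72 82 87] [0.5081 0.2262 0.2315] [70 81 86] [0.5611 0.2151 0.2305]
268 [72 83 88] [0.5078 0.2246 0.2325] [70 81 87] [0.5608 0.213  0.2303]
272 [57 68 79] [0.5074 0.2229 0.233 ] [58 68 79] [0.5604 0.2114 0.2313]
276 [38 50 76] [0.5099 0.2254 0.2448] [34 47 75] [0.5588 0.2159 0.2455]
280 [42 56 87] [0.5101 0.2246 0.2471] [41 55 87] [0.5585 0.2144 0.2463]
284 [43 57 88] [0.5097 0.2229 0.2474] [40 55 87] [0.5581 0.2127 0.2466]
288 [42 56 87] [0.5092 0.221  0.2471] [41 56 88] [0.5578 0.211  0.247 ]
292 [26 30 36] [0.5094 0.2203 0.2498] [37 51 79] [0.5575 0.2093 0.2472]
296 [26 26 31] [0.5091 0.2187 0.2503] [31 39 60] [0.5571 0.2081 0.2486]
```

View pics/w6.png

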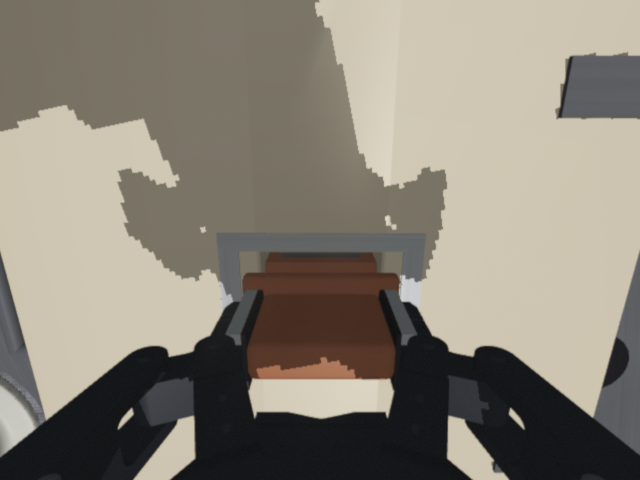

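Gripped: the pads are on the blade's two ends at columns 245 and 395, opening 49 mm, 63 N. Now rock towards +y (tool +x), following the rise.

Emit:
{"name": "play_rows", "arguments": {
  "commands": [
    {"tx": 0.004,"ty": 0,"tz": -0.002,"yaw": 0,"gripper": 0},
    {"tx": 0.008,"ty": 0,"tz": -0.004,"yaw": 0,"gripper": 0},
    {"tx": 0.012,"ty": 0,"tz": -0.006,"yaw": 0,"gripper": 0},
    {"tx": 0.016,"ty": 0,"tz": -0.008,"yaw": 0,"gripper": 0},
    {"tx": 0.016,"ty": 0,"tz": -0.008,"yaw": 0,"gripper": 0}
  ]
}}

```text
time: 14.1
eef_pos: [0.5329, 0.2089, 0.2243]
tcp_rot: [2.428, 1.987, -0.004]
ft_force: [6.5, -6.6, -5.7]
opening: 0.576
grasp_force: 63.6
```

Emit:
{"name": "play_rows", "arguments": {
  "commands": [
    {"tx": 0.006,"ty": 0,"tz": -0.002,"yaw": 0,"gripper": 0},
    {"tx": 0.012,"ty": 0,"tz": -0.004,"yaw": 0,"gripper": 0},
    {"tx": 0.018,"ty": 0,"tz": -0.005,"yaw": 0,"gripper": 0},
    {"tx": 0.018,"ty": 0,"tz": -0.005,"yaw": 0,"gripper": 0}
  ]
}}

```text
time: 14.5
eef_pos: [0.5329, 0.2092, 0.2245]
tcp_rot: [2.429, 1.98, -0.02]
ft_force: [3.4, -20.2, -6.2]
opening: 0.582
grasp_force: 63.7
```

```bash
cat > tilt.py <<'E'
from h import *
K=np.radians(-11.15); ex=np.array([np.cos(K),np.sin(K),0]);ey=np.array([-ex[1],ex[0],0])
def tilt():
    im,d,p=look('wrist'); s=sense()
    V=np.array([.5315,.2065,.24])
    m=(im[...,2].astype(int)-im[...,0]>25)&(im[...,2]>60)&(d>0)
    P=np.array([px2w(u,v,d,p) for v,u in zip(*np.where(m))])-V
    Q=np.c_[P@ex,P@ey,P[:,2]]
    Q=Q[(abs(Q[:,0])<.02)&(abs(Q[:,1])<.06)&(Q[:,2]>-.02)]
    # blade's visible +y face: robust line fit y = a + b z (leave collar and top out)
    z=Q[:,2]; 
    h,e=np.histogram(z,bins=np.arange(-.02,.09,.005)); print("hist",dict(zip((e[:-1]*1e3).round().astype(int).tolist(),h.tolist())))
    for lo in np.arange(-.005,.085,.006):
        k=(z>=lo)&(z<lo+.006)
        if k.sum()>20: print(f"z {lo*1e3:.0f} n {k.sum()} y med {np.median(Q[k,1])*1e3:.1f} max {np.percentile(Q[k,1],95)*1e3:.1f} min {np.percentile(Q[k,1],5)*1e3:.1f}")
    # lid height
    for a in [(150,250),(500,250),(320,60)]: print("lid",(px2w(*a,d,p)).round(4))
    e=s['eef_pos']-V; print('tcp rel',(e@ex).round(4),(e@ey).round(4),s['eef_pos'][2].round(4),'F kiln',(s['ft_force']@ex).round(1),(s['ft_force']@ey).round(1),s['ft_force'][2].round(1),'tool z',Ro.from_rotvec(s['tcp_rot']).as_matrix()[:,2].round(3),'t',s['time'])
if __name__=="__main__": tilt()
E
python3 tilt.py
```

```text
hist {-20: 0, -15: 0, -10: 125, -5: 3275, 0: 470, 5: 1838, 10: 519, 15: 556, 20: 634, 25: 703, 30: 782, 35: 886, 40: 1110, 45: 4238, 50: 0, 55: 0, 60: 0, 65: 0, 70: 0, 75: 0, 80: 0}
z -5 n 3434 y med -45.3 max 20.8 min -58.5
z 1 n 1183 y med 15.8 max 17.2 min 9.8
z 7 n 1262 y med 11.0 max 15.9 min 9.6
z 13 n 668 y med 10.2 max 10.7 min 9.7
z 19 n 745 y med 10.3 max 10.9 min 9.8
z 25 n 852 y med 10.5 max 11.0 min 9.9
z 31 n 982 y med 10.6 max 11.2 min 10.0
z 37 n 1109 y med 10.7 max 11.3 min 10.1
z 43 n 4774 y med 6.2 max 10.9 min -0.9
lid [0.4637 0.2477 0.2385]
lid [0.6137 0.2172 0.2395]
lid [0.5522 0.3067 0.2379]
tcp rel 0.0008 0.0029 0.2245 F kiln 6.5 -16.9 -6.2 tool z [-0.005 -0.014 -1.   ] t 14.55
```

Emit:
{"name": "play_rows", "arguments": {
  "commands": [
    {"tx": 0.006,"ty": 0,"tz": -0.001,"yaw": 0,"gripper": 0},
    {"tx": 0.012,"ty": 0,"tz": -0.002,"yaw": 0,"gripper": 0},
    {"tx": 0.018,"ty": 0,"tz": -0.003,"yaw": 0,"gripper": 0},
    {"tx": 0.018,"ty": 0,"tz": -0.003,"yaw": 0,"gripper": 0}
  ]
}}

```text
time: 14.95
eef_pos: [0.5332, 0.2114, 0.2252]
tcp_rot: [2.431, 1.974, -0.031]
ft_force: [-1.7, -27.6, -1.0]
opening: 0.579
grasp_force: 64.2
```

```bash
python3 tilt.py | grep -v hist
```

```text
z -5 n 3422 y med -45.1 max 21.0 min -58.3
z 1 n 941 y med 17.0 max 17.8 min 11.2
z 7 n 1411 y med 12.2 max 16.6 min 10.5
z 13 n 620 y med 11.3 max 11.9 min 10.8
z 19 n 687 y med 11.7 max 12.3 min 11.2
z 25 n 806 y med 12.1 max 12.7 min 11.6
z 31 n 904 y med 12.5 max 13.1 min 11.9
z 37 n 1037 y med 12.9 max 13.6 min 12.3
z 43 n 4834 y med 8.7 max 13.3 min 1.5
z 49 n 66 y med 5.3 max 10.3 min 3.0
lid [0.464  0.2502 0.2389]
lid [0.6148 0.2185 0.2381]
lid [0.5529 0.3089 0.2379]
tcp rel 0.0006 0.0051 0.2252 F kiln 4.0 -26.5 -2.0 tool z [-0.009 -0.02  -1.   ] t 15.0
```

Emit:
{"name": "play_rows", "arguments": {
  "commands": [
    {"tx": 0.008,"ty": 0,"tz": -0.003,"yaw": 0,"gripper": 0},
    {"tx": 0.016,"ty": 0,"tz": -0.006,"yaw": 0,"gripper": 0},
    {"tx": 0.02,"ty": 0,"tz": -0.01,"yaw": 0,"gripper": 0},
    {"tx": 0.02,"ty": 0,"tz": -0.01,"yaw": 0,"gripper": 0}
  ]
}}

```text
time: 15.4
eef_pos: [0.5342, 0.2172, 0.2267]
tcp_rot: [2.431, 1.972, -0.037]
ft_force: [1.4, -28.6, -11.1]
opening: 0.577
grasp_force: 65.9
```

```bash
python3 tilt.py | grep -v hist
```

```text
z -5 n 3366 y med -42.4 max 21.5 min -55.7
z 1 n 541 y med 18.6 max 19.2 min 16.7
z 7 n 1560 y med 14.6 max 18.4 min 12.3
z 13 n 513 y med 13.6 max 14.3 min 13.1
z 19 n 563 y med 14.6 max 15.3 min 14.0
z 25 n 636 y med 15.7 max 16.3 min 15.0
z 31 n 755 y med 16.7 max 17.3 min 16.1
z 37 n 848 y med 17.7 max 18.3 min 17.0
z 43 n 2975 y med 16.7 max 18.7 min 9.2
z 49 n 2106 y med 10.3 max 15.6 min 6.5
lid [0.4643 0.2558 0.2391]
lid [0.6163 0.2238 0.2386]
lid [0.5541 0.3145 0.2412]
tcp rel 0.0006 0.011 0.2268 F kiln 7.4 -28.0 -11.3 tool z [-0.012 -0.023 -1.   ] t 15.45
```

Lean is about 0.17 rad to +y. Swinging to the other side while following up.

Emit:
{"name": "play_rows", "arguments": {
  "commands": [
    {"tx": -0.02,"ty": 0,"tz": 0,"yaw": 0,"gripper": 0},
    {"tx": -0.04,"ty": 0,"tz": -0.001,"yaw": 0,"gripper": 0},
    {"tx": -0.06,"ty": 0,"tz": -0.002,"yaw": 0,"gripper": 0},
    {"tx": -0.08,"ty": 0,"tz": -0.004,"yaw": 0,"gripper": 0},
    {"tx": -0.09,"ty": 0,"tz": -0.006,"yaw": 0,"gripper": 0},
    {"tx": -0.09,"ty": 0,"tz": -0.006,"yaw": 0,"gripper": 0}
  ]
}}

```text
time: 16.05
eef_pos: [0.5307, 0.2043, 0.2333]
tcp_rot: [-2.424, -1.994, -0.012]
ft_force: [12.9, 10.5, -18.1]
opening: 0.576
grasp_force: 68.3
```

```bash
python3 tilt.py | grep -v hist
```

```text
z -5 n 978 y med -54.6 max 15.9 min -59.4
z 1 n 791 y med 15.1 max 15.7 min 10.7
z 7 n 931 y med 11.8 max 15.1 min 10.7
z 13 n 1957 y med 7.0 max 11.0 min 3.7
z 19 n 687 y med 3.8 max 4.3 min 3.2
z 25 n 764 y med 3.5 max 4.1 min 3.0
z 31 n 852 y med 3.3 max 3.9 min 2.8
z 37 n 1000 y med 3.1 max 3.6 min 2.5
z 43 n 1121 y med 2.9 max 3.5 min 2.3
z 49 n 4260 y med -0.9 max 3.0 min -9.3
z 55 n 638 y med -2.7 max 1.0 min -7.4
lid [0.4559 0.2398 0.238 ]
lid [0.6156 0.2087 0.2399]
lid [0.5494 0.3035 0.2382]
tcp rel -0.0003 -0.0023 0.2333 F kiln 10.8 12.5 -17.8 tool z [ 0.004  0.006 -1.   ] t 16.1
```

Emit:
{"name": "play_rows", "arguments": {
  "commands": [
    {"tx": -0.015,"ty": 0,"tz": 0.002,"yaw": 0,"gripper": 0},
    {"tx": -0.03,"ty": 0,"tz": 0.002,"yaw": 0,"gripper": 0},
    {"tx": -0.045,"ty": 0,"tz": 0.001,"yaw": 0,"gripper": 0},
    {"tx": -0.045,"ty": 0,"tz": 0,"yaw": 0,"gripper": 0}
  ]
}}

```text
time: 16.5
eef_pos: [0.5286, 0.193, 0.2359]
tcp_rot: [-2.418, -1.998, -0.026]
ft_force: [14.5, 21.7, -15.3]
opening: 0.58
grasp_force: 67.5
```

```bash
python3 tilt.py | grep -v hist
```

```text
z -5 n 769 y med 15.6 max 59.0 min 14.6
z 1 n 575 y med 13.9 max 14.7 min 13.0
z 7 n 1284 y med 11.4 max 13.2 min 7.3
z 13 n 1448 y med 6.7 max 11.4 min -0.8
z 19 n 1771 y med 1.0 max 6.0 min -2.0
z 25 n 941 y med -2.7 max -1.9 min -3.6
z 31 n 1055 y med -4.1 max -3.2 min -5.0
z 37 n 1178 y med -5.4 max -4.4 min -6.3
z 43 n 1333 y med -6.7 max -5.8 min -7.7
z 49 n 1857 y med -8.3 max -7.1 min -21.2
z 55 n 3401 y med -13.1 max -8.9 min -19.3
lid [0.4528 0.2278 0.2392]
lid [0.6156 0.1957 0.2383]
lid [0.5469 0.2927 0.2389]
tcp rel -0.0002 -0.0138 0.2359 F kiln 8.9 22.7 -11.4 tool z [ 0.01   0.014 -1.   ] t 16.55
```

Emit:
{"name": "play_rows", "arguments": {
  "commands": [
    {"tx": 0.02,"ty": 0,"tz": 0.002,"yaw": 0,"gripper": 0},
    {"tx": 0.04,"ty": 0,"tz": 0,"yaw": 0,"gripper": 0},
    {"tx": 0.06,"ty": 0,"tz": -0.002,"yaw": 0,"gripper": 0},
    {"tx": 0.08,"ty": 0,"tz": -0.004,"yaw": 0,"gripper": 0},
    {"tx": 0.09,"ty": 0,"tz": -0.006,"yaw": 0,"gripper": 0},
    {"tx": 0.09,"ty": 0,"tz": -0.006,"yaw": 0,"gripper": 0}
  ]
}}

```text
time: 17.15
eef_pos: [0.5317, 0.2065, 0.2361]
tcp_rot: [2.43, 1.979, -0.021]
ft_force: [-1.5, -18.9, 5.9]
opening: 0.574
grasp_force: 69.9
```

```bash
python3 tilt.py | grep -v hist
```

```text
z -5 n 1115 y med -53.9 max 20.6 min -59.4
z 1 n 442 y med 20.0 max 20.4 min 19.6
z 7 n 1236 y med 17.6 max 20.0 min 15.1
z 13 n 1974 y med 12.5 max 15.7 min 8.2
z 19 n 671 y med 8.2 max 8.8 min 7.6
z 25 n 751 y med 8.0 max 8.5 min 7.4
z 31 n 848 y med 7.7 max 8.3 min 7.1
z 37 n 974 y med 7.4 max 8.0 min 6.8
z 43 n 1079 y med 7.2 max 7.8 min 6.6
z 49 n 1404 y med 6.9 max 7.6 min 5.8
z 55 n 3854 y med 1.3 max 6.3 min -5.1
lid [0.4559 0.2422 0.2385]
lid [0.6178 0.209  0.2392]
lid [0.5514 0.3054 0.2393]
tcp rel 0.0002 -0.0 0.2361 F kiln 1.5 -18.8 4.8 tool z [-0.006 -0.014 -1.   ] t 17.2
```

Emit:
{"name": "play_rows", "arguments": {
  "commands": [
    {"tx": 0,"ty": 0,"tz": -0.01,"yaw": 0,"gripper": 0},
    {"tx": 0.012,"ty": 0,"tz": -0.014,"yaw": 0,"gripper": 0},
    {"tx": 0.024,"ty": 0,"tz": -0.016,"yaw": 0,"gripper": 0},
    {"tx": 0.036,"ty": 0,"tz": -0.018,"yaw": 0,"gripper": 0},
    {"tx": 0.036,"ty": 0,"tz": -0.018,"yaw": 0,"gripper": 0}
  ]
}}

```text
time: 17.7
eef_pos: [0.5337, 0.2178, 0.2397]
tcp_rot: [2.431, 1.977, -0.03]
ft_force: [1.8, -20.2, -10.1]
opening: 0.574
grasp_force: 68.4
```

```bash
python3 tilt.py | grep -v hist
```

```text
z -5 n 1778 y med -50.8 max 21.6 min -59.2
z 1 n 286 y med 22.4 max 22.9 min 21.8
z 7 n 1017 y med 21.1 max 23.0 min 19.0
z 13 n 1364 y med 18.2 max 20.1 min 13.7
z 19 n 767 y med 14.0 max 18.1 min 13.3
z 25 n 509 y med 14.6 max 15.2 min 14.0
z 31 n 590 y med 15.4 max 16.0 min 14.8
z 37 n 650 y med 16.2 max 16.9 min 15.6
z 43 n 767 y med 17.1 max 17.7 min 16.5
z 49 n 869 y med 17.9 max 18.5 min 17.3
z 55 n 4566 y med 13.8 max 18.4 min 7.0
z 61 n 40 y med 9.4 max 12.4 min 7.7
lid [0.4555 0.2525 0.2379]
lid [0.6212 0.2189 0.2395]
lid [0.5537 0.3173 0.2388]
tcp rel -0.0 0.0115 0.2397 F kiln 6.5 -19.5 -9.8 tool z [-0.01  -0.018 -1.   ] t 17.75
```

Emit:
{"name": "play_rows", "arguments": {
  "commands": [
    {"tx": 0.008,"ty": 0,"tz": -0.002,"yaw": 0,"gripper": 0},
    {"tx": 0.014,"ty": 0,"tz": -0.004,"yaw": 0,"gripper": 0},
    {"tx": 0.014,"ty": 0,"tz": -0.004,"yaw": 0,"gripper": 0}
  ]
}}

```text
time: 18.05
eef_pos: [0.5347, 0.2228, 0.2406]
tcp_rot: [2.431, 1.976, -0.032]
ft_force: [2.5, -20.2, -12.0]
opening: 0.576
grasp_force: 67.5
```

Emit:
{"name": "play_rows", "arguments": {
  "commands": [
    {"tx": -0.02,"ty": 0,"tz": 0,"yaw": 0,"gripper": 0},
    {"tx": -0.04,"ty": 0,"tz": -0.002,"yaw": 0,"gripper": 0},
    {"tx": -0.06,"ty": 0,"tz": -0.004,"yaw": 0,"gripper": 0},
    {"tx": -0.075,"ty": 0,"tz": -0.006,"yaw": 0,"gripper": 0},
    {"tx": -0.075,"ty": 0,"tz": -0.006,"yaw": 0,"gripper": 0}
  ]
}}

```text
time: 18.55
eef_pos: [0.5312, 0.2089, 0.2472]
tcp_rot: [-2.428, -1.992, -0.004]
ft_force: [7.7, 5.1, -8.9]
opening: 0.577
grasp_force: 66.1
```

```bash
python3 tilt.py | grep -v hist
```

```text
z -5 n 404 y med 15.6 max 16.0 min -59.7
z 1 n 307 y med 15.9 max 16.2 min 15.6
z 7 n 323 y med 16.2 max 16.5 min 15.8
z 13 n 1143 y med 14.8 max 16.5 min 11.9
z 19 n 643 y med 12.3 max 12.9 min 7.6
z 25 n 1568 y med 7.7 max 11.9 min 5.4
z 31 n 589 y med 6.0 max 6.4 min 5.5
z 37 n 656 y med 6.2 max 6.7 min 5.7
z 43 n 755 y med 6.4 max 6.9 min 5.9
z 49 n 848 y med 6.6 max 7.1 min 6.1
z 55 n 968 y med 6.8 max 7.3 min 6.3
z 61 n 4500 y med 2.6 max 7.1 min -5.0
z 67 n 109 y med -0.2 max 4.7 min -3.2
lid [0.4494 0.2416 0.2396]
lid [0.6229 0.2064 0.2383]
lid [0.5505 0.31   0.2397]
tcp rel -0.0008 0.0023 0.2473 F kiln 6.5 6.7 -9.9 tool z [ 0.001  0.002 -1.   ] t 18.6
```

Emit:
{"name": "play_rows", "arguments": {
  "commands": [
    {"tx": -0.01,"ty": 0,"tz": -0.003,"yaw": 0,"gripper": 0},
    {"tx": -0.02,"ty": 0,"tz": -0.006,"yaw": 0,"gripper": 0},
    {"tx": -0.03,"ty": 0,"tz": -0.009,"yaw": 0,"gripper": 0},
    {"tx": -0.03,"ty": 0,"tz": -0.009,"yaw": 0,"gripper": 0}
  ]
}}

```text
time: 19.0
eef_pos: [0.529, 0.1993, 0.252]
tcp_rot: [-2.425, -1.993, -0.008]
ft_force: [6.7, 8.5, -6.6]
opening: 0.574
grasp_force: 64.7
```

```bash
python3 tilt.py | grep -v hist
```

```text
z -5 n 185 y med 15.5 max 15.8 min 15.2
z 1 n 379 y med 15.1 max 15.6 min 14.5
z 7 n 424 y med 14.4 max 15.0 min 13.9
z 13 n 470 y med 13.7 max 14.3 min 13.2
z 19 n 1292 y med 11.5 max 13.4 min 8.1
z 25 n 985 y med 7.8 max 8.9 min 0.8
z 31 n 1619 y med 2.6 max 7.5 min 0.1
z 37 n 771 y med -0.2 max 0.5 min -0.9
z 43 n 851 y med -0.9 max -0.2 min -1.5
z 49 n 977 y med -1.6 max -0.9 min -2.3
z 55 n 1096 y med -2.3 max -1.6 min -3.0
z 61 n 1235 y med -3.0 max -2.2 min -3.7
z 67 n 4059 y med -8.0 max -3.3 min -15.2
lid [0.4438 0.2305 0.2383]
lid [0.6228 0.1951 0.2387]
lid [0.5483 0.3015 0.2385]
tcp rel -0.0011 -0.0075 0.252 F kiln 5.0 9.4 -5.3 tool z [ 0.002  0.005 -1.   ] t 19.05
```

Emit:
{"name": "play_rows", "arguments": {
  "commands": [
    {"tx": 0.01,"ty": 0,"tz": -0.002,"yaw": 0,"gripper": 0},
    {"tx": 0.02,"ty": 0,"tz": -0.004,"yaw": 0,"gripper": 0},
    {"tx": 0.03,"ty": 0,"tz": -0.006,"yaw": 0,"gripper": 0},
    {"tx": 0.03,"ty": 0,"tz": -0.006,"yaw": 0,"gripper": 0}
  ]
}}

```text
time: 19.45
eef_pos: [0.53, 0.2043, 0.2526]
tcp_rot: [2.429, 1.99, -0.009]
ft_force: [3.8, -4.6, -6.6]
opening: 0.575
grasp_force: 65.0
```

```bash
python3 tilt.py | grep -v hist
```

```text
z -5 n 211 y med 19.5 max 20.1 min 19.1
z 1 n 381 y med 19.3 max 19.8 min 18.8
z 7 n 404 y med 18.8 max 19.2 min 18.3
z 13 n 434 y med 18.2 max 18.7 min 17.7
z 19 n 1278 y med 16.3 max 18.1 min 12.9
z 25 n 823 y med 12.8 max 15.0 min 5.9
z 31 n 1733 y med 7.6 max 12.2 min 5.1
z 37 n 746 y med 5.0 max 5.6 min 4.3
z 43 n 822 y med 4.4 max 5.1 min 3.8
z 49 n 948 y med 3.9 max 4.6 min 3.2
z 55 n 1057 y med 3.3 max 4.0 min 2.7
z 61 n 1204 y med 2.8 max 3.5 min 2.1
z 67 n 4181 y med -2.0 max 2.5 min -9.4
lid [0.4441 0.2353 0.2378]
lid [0.6237 0.1995 0.2387]
lid [0.5496 0.3062 0.2383]
tcp rel -0.0011 -0.0026 0.2526 F kiln 4.7 -2.9 -7.5 tool z [-0.003 -0.005 -1.   ] t 19.5
```

Emit:
{"name": "play_rows", "arguments": {
  "commands": [
    {"tx": 0.01,"ty": 0,"tz": -0.001,"yaw": 0,"gripper": 0},
    {"tx": 0.02,"ty": 0,"tz": -0.002,"yaw": 0,"gripper": 0},
    {"tx": 0.025,"ty": 0,"tz": -0.003,"yaw": 0,"gripper": 0},
    {"tx": 0.025,"ty": 0,"tz": -0.003,"yaw": 0,"gripper": 0}
  ]
}}

```text
time: 19.9
eef_pos: [0.5313, 0.2098, 0.254]
tcp_rot: [2.43, 1.984, -0.017]
ft_force: [-0.4, -11.3, -0.5]
opening: 0.577
grasp_force: 65.6
```

```bash
python3 tilt.py | grep -v hist
```

```text
z -5 n 160 y med 19.8 max 39.0 min 19.1
z 1 n 310 y med 19.9 max 20.2 min 19.5
z 7 n 333 y med 19.9 max 20.2 min 19.5
z 13 n 384 y med 19.9 max 20.2 min 19.4
z 19 n 1099 y med 18.6 max 20.1 min 15.5
z 25 n 597 y med 15.7 max 18.2 min 14.7
z 31 n 1786 y med 11.2 max 15.3 min 8.4
z 37 n 636 y med 8.7 max 9.2 min 8.2
z 43 n 718 y med 8.6 max 9.2 min 8.1
z 49 n 818 y med 8.6 max 9.1 min 8.1
z 55 n 907 y med 8.6 max 9.1 min 8.0
z 61 n 1044 y med 8.6 max 9.1 min 7.9
z 67 n 4454 y med 4.2 max 8.7 min -3.5
z 73 n 123 y med 3.2 max 6.7 min -1.4
lid [0.4453 0.2409 0.2389]
lid [0.6258 0.2038 0.238 ]
lid [0.5512 0.3116 0.2385]
tcp rel -0.0008 0.0031 0.254 F kiln 1.5 -10.7 0.1 tool z [-0.005 -0.01  -1.   ] t 19.95
```

Free of the springs and upright (tilt about 0). Ease the sideways load off and lift straight.

Emit:
{"name": "play_rows", "arguments": {
  "commands": [
    {"tx": -0.012,"ty": 0,"tz": -0.006,"yaw": 0,"gripper": 0},
    {"tx": -0.018,"ty": 0,"tz": -0.012,"yaw": 0,"gripper": 0},
    {"tx": -0.018,"ty": 0,"tz": -0.02,"yaw": 0,"gripper": 0},
    {"tx": -0.018,"ty": 0,"tz": -0.03,"yaw": 0,"gripper": 0},
    {"tx": -0.018,"ty": 0,"tz": -0.03,"yaw": 0,"gripper": 0}
  ]
}}

```text
time: 20.45
eef_pos: [0.5308, 0.2098, 0.268]
tcp_rot: [2.429, 1.993, -0.002]
ft_force: [1.5, -1.2, -2.0]
opening: 0.573
grasp_force: 66.6
```

```bash
python3 tilt.py | grep -v hist
```

```text
z -5 n 35 y med 16.5 max 24.8 min 15.9
z 1 n 38 y med 18.0 max 18.7 min 17.2
z 7 n 71 y med 20.1 max 20.4 min 19.8
z 13 n 243 y med 20.5 max 20.8 min 20.2
z 19 n 327 y med 20.4 max 20.8 min 20.0
z 25 n 378 y med 20.3 max 20.6 min 19.8
z 31 n 420 y med 20.1 max 20.5 min 19.7
z 37 n 1158 y med 17.4 max 20.1 min 15.3
z 43 n 1876 y med 12.5 max 15.9 min 8.5
z 49 n 619 y med 8.6 max 9.1 min 8.2
z 55 n 687 y med 8.5 max 9.0 min 8.0
z 61 n 797 y med 8.3 max 8.9 min 7.8
z 67 n 876 y med 8.2 max 8.7 min 7.6
z 73 n 1022 y med 8.0 max 8.6 min 7.4
z 79 n 1480 y med 7.7 max 8.4 min -2.0
z 85 n 3489 y med 1.8 max 7.0 min -4.2
lid [0.4368 0.2373 0.2388]
lid [0.6311 0.1988 0.2398]
lid [0.5507 0.3144 0.2382]
tcp rel -0.0014 0.0032 0.268 F kiln 3.0 -1.7 -1.2 tool z [-0.001 -0.001 -1.   ] t 20.5
```

Emit:
{"name": "play_rows", "arguments": {
  "commands": [
    {"tx": -0.002,"ty": 0.002,"tz": -0.012,"yaw": 0,"gripper": 0},
    {"tx": -0.004,"ty": 0.003,"tz": -0.024,"yaw": 0,"gripper": 0},
    {"tx": -0.004,"ty": 0.003,"tz": -0.036,"yaw": 0,"gripper": 0},
    {"tx": -0.004,"ty": 0.003,"tz": -0.036,"yaw": 0,"gripper": 0},
    {"tx": -0.004,"ty": 0.003,"tz": -0.036,"yaw": 0,"gripper": 0}
  ]
}}

```text
time: 21.0
eef_pos: [0.5316, 0.2089, 0.2825]
tcp_rot: [-2.428, -1.994, -0.0]
ft_force: [-0.8, -0.2, -2.6]
opening: 0.571
grasp_force: 66.7
```

```bash
python3 tilt.py | grep -v hist
python3 - <<'E'
from h import *
a=look('wrist')[0]; b=look('scene')[0]
cv2.imwrite('pics/end.png',np.hstack([cv2.resize(a[120:420,160:480],(400,375)),cv2.resize(b[160:300,335:485],(400,375),interpolation=cv2.INTER_CUBIC)]))
E
```

```text
z 25 n 235 y med 19.9 max 20.2 min 19.5
z 31 n 331 y med 19.8 max 20.2 min 19.4
z 37 n 353 y med 19.6 max 19.9 min 19.3
z 43 n 397 y med 19.5 max 19.8 min 19.1
z 49 n 1199 y med 17.6 max 19.5 min 14.5
z 55 n 1274 y med 13.5 max 15.3 min 7.8
z 61 n 1113 y med 8.6 max 14.0 min 7.5
z 67 n 655 y med 7.8 max 8.3 min 7.2
z 73 n 755 y med 7.6 max 8.1 min 7.0
z 79 n 842 y med 7.4 max 8.0 min 6.9
z 85 n 964 y med 7.2 max 7.8 min 6.7
lid [0.4297 0.2329 0.2392]
lid [0.639  0.191  0.2387]
lid [0.5519 0.3156 0.2391]
tcp rel -0.0004 0.0022 0.2823 F kiln -0.3 0.4 -2.5 tool z [-0.  0. -1.] t 21.05
```

View pics/end.png

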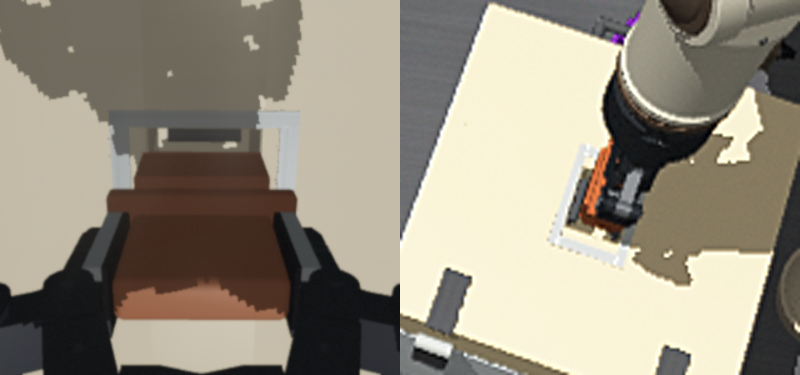

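The plug is out. Its foot is about 7 mm above the lid, which is shut (0.239). The tilt is about -0.02 rad, and it sits over the hole within 2 mm. In the left half the flank (137–268) is centred in the frame (128–280), and in the right half the lid lies flat. One tiny centring move, then hand in.

Emit:
{"name": "play_rows", "arguments": {
  "commands": [
    {"tx": -0.004,"ty": 0,"tz": 0,"yaw": 0,"gripper": 0},
    {"tx": -0.004,"ty": 0,"tz": 0,"yaw": 0,"gripper": 0},
    {"tx": -0.004,"ty": 0,"tz": 0,"yaw": 0,"gripper": 0},
    {"tx": -0.004,"ty": 0,"tz": 0,"yaw": 0,"gripper": 0},
    {"tx": -0.004,"ty": 0,"tz": 0,"yaw": 0,"gripper": 0}
  ]
}}

```text
time: 21.65
eef_pos: [0.5315, 0.207, 0.2823]
tcp_rot: [-2.428, -1.993, 0.0]
ft_force: [-0.7, -0.5, -2.5]
opening: 0.581
grasp_force: 66.7
```

```bash
python3 tilt.py | tail -1; python3 -c "
from h import *
print(hand_in())"
```

```text
tcp rel -0.0001 0.0005 0.2823 F kiln -0.7 -0.6 -1.5 tool z [-0.  0. -1.] t 21.7
the job is handed in; nothing more can be done
None
```

I pressed blue, red and green in order, each let up before the next, then rocked the plug free with the lid shut. I handed the job in at about 21.7 s, with the plug held nearly upright (about 0.02 rad lean) roughly 7 mm above the lid over its hole; the hand-in returned no verdict.

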